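# Fix the washroom hook rail with a ratchet wrench

## Robot

A 6-joint arm with a two-finger parallel gripper is mounted at the origin on the work surface. World frame = base frame: x ahead of the robot, y to its left, z up, the work surface at z = 0. Lengths are in mm, angles in rad, forces in N, time in s.
With the tool pointing down it reaches from about 350 to 775 mm from the base axis. Payload 7.3 kg.
Tool frame: the origin (TCP) lies between the finger pads; the fingertips stand bot.tip_extent ahead of it and the grasp point (between the pads) lies 6 mm ahead of it (bot.tip_extent is the distance from the TCP to the fingertips, in mm); x points along the fingers, y is the direction in which the jaws open and shut, and the axes are right-handed (so a half turn about x gives the same grasp; the last joint's range is limited). The gripper opens to 92 mm and grips with 3 to 60 N. Pads are 19 mm wide; open, the fingers measure 130 mm over their backs; the gripper's body (75 mm by 190 mm) begins 47 mm behind the grasp point.
Start: joints at [-1.254, 0.342, 1.524, -0, 1.275, -0.146], TCP at [234.412, -469.78, 251.741] pointing down, gripper open.
Joint ranges: [-2.53, 2.53], [-0.77, 2.02], [0.04, 2.7], [-1, 4.14], [0.28, 2.66], [-3.11, 3.11]. Speed limits (rad/s): [2.57, 2.57, 3.14, 3.14, 3.14, 3.14].

## Interface

Orientations are given as [roll, pitch, yaw] about the fixed x, y, z axes, in that order (R = Rz(yaw) Ry(pitch) Rx(roll)).
In Python, from plant import bot, capture, workorder gives the robot as it stands. The module is installed in compiled form; this text tells all that it offers.
- The arm moves only by the shell command python3 -m crank 'ROWS'. ROWS is JSON, a list of rows, each an object with "linear": the shift along the tool's x, y, z in cm, a list of three; "delta_rot": the turn, a rotation vector about the tool's x, y, z in degrees, a list of three; "fingers": the opening, from 0 (shut) to 1 (fully open). In form: [{"linear": [x, y, z], "delta_rot": [wx, wy, wz], "fingers": fingers}, ...]. A call has exactly 5 rows; each row shifts and turns the commanded pose from where the row before left it, along the tool's axes as they then stand; what a row does not reach is not made up. A row lasts 1/10 s, in which the tool goes at most 50 mm and 8.59 degrees, less where a joint would pass 70% of its speed; a pose out of reach is approached as far as the arm can. A call with a gripper value outside its range is refused whole. The fingers move at their own pace and stop on an object; the grip force is fixed at half the most. Time passes only in rows, so rows that do not move let the fingers close, or fill a call up. It gives the time, the measured TCP pose, the force and the opening at its end, in the units of the state.
- bot.get_obs(): the state, without advancing time (a new reading comes with each control period).
- capture(name): name is "scene" or "top" or "wrist"; returns a dict with "image" (480x640x3 uint8, blue, green, red), "mtx" (3x3 intrinsics, pixels), "pose" (4x4, takes a point from camera to world coordinates). Camera axes: x right, y down, z forward; pixel columns grow to the right and rows downward; lengths in mm; the calibration is good to about 2 mm. A picture is of the moment at which its call begins. There is no depth.
- workorder.close_job(): hands the job in, once; it reports no verdict.
The state is a dict: "time": time; "joint_positions": joint angles; "dq": joint speeds; "tau": joint torques, N m; "tool_pos": TCP position; "tcp_rot": TCP orientation; "contact_force": force on the tool from outside, world axes, zero at the start; "moment": the same for the moment, N m; "grip_width": finger opening in mm.
Only numpy, scipy, OpenCV 4.12 (cv2) and the standard library are available. Lean on these libraries where they do the work, as an engineer would, in place of code of your own. Each camera call takes 0.05 s, during which the arm holds its last target. There are 200 camera calls.

## Task

Lay the loose steel hook rail, pegs up, into the two blue saddles on the mounting board, swing the red toggle clamp over onto it, and then, with the rail clamped, use the ratchet wrench to turn every brass nut on the board clockwise until it comes up against its stop, with its red pointer aimed at the rail (there are two or three nuts). When all are tight, lay the wrench flat back on its black mat and swing the clamp fully back open, leaving the rail seated in the saddles. Turn the nuts only with the wrench, never with the fingers, and leave the glass, the cup, the soap box and the hair clip where they stand.

Things in the scene. Friction and masses are not known exactly. Their poses are not given: they have to be found in the camera images.
- board: Fixed plywood mounting board, 16 mm thick, spanning -105 to +60 mm in its x and -152 to +192 mm in its y; place and yaw differ from start to start, z is up. Origin on the table below the middle of the rail's nest. Two blue saddles on it, in line along its y, take the rail. Between them, under the rail's middle, there is free space down to the board's top, 16 mm above the table.
- nest (a point): Where the seated rail's origin belongs: midway between the saddles, at bed height (30 mm above the table). Axes as the board. Saddles are centred 90 mm to -y and +y, each 30 mm long, bed 31 mm wide between fences that rise 8 mm above the bed; low end stops (36 mm above the table) at y = +/-129 mm. So the rail has 3.5 mm play each way across, 4 mm along.
- rail: Loose stainless hook rail: flat bar 24 mm wide (its x), 250 mm long (y), 10 mm thick (z), about 0.3 kg, with four upright round pegs on top, 8 mm thick, 28 mm tall, at y = +/-35 and +/-60 mm. Origin: centre of its underside. It starts lying on the table, pegs up. It may be laid either way round. Grip it across its width at the middle, between the pegs.
- clamp (a joint): Angle (rad) of the red toggle clamp arm about its hinge along the board's x. 0: level, pointing to the board's -y, rubber pad on the +y end of the seated rail (with no rail it sinks to -0.12). Grows as it swings up; 1.57 upright; open stop 2.3, leaning to +y. Over-centre: short of upright the heavy arm (0.32 kg) falls onto the rail, past upright it falls to the open stop, by at most 0.2 N m.
- clamp_hinge (a point): Hinge of the clamp: 165 mm along the board's y from its origin, 60 mm above the table. Axes as the board.
- clamp_bar (a point): Grip point on the clamp arm's black round handle bar, 14 mm thick, lying along the board's x, free from 6 to 54 mm to the +x side of the arm's mid-plane; this point is 32 mm out. At joint value q it lies 88 cos q (mm) to the board's -y of the hinge and 88 sin q above it. The bar may turn between the fingers.
- fit1: Fitting 1: heavy steel block (44 mm square foot, 0.7 kg) standing loose in a 46 mm square socket of the board, walls 10 mm high, brass nut on top, and a small jaw that creeps over the rail's edge as the nut is tightened. Its axis is 65 mm to the board's -x, 112 mm to -y of the board's origin. Origin: centre of its foot. None if absent (socket empty).
- nut1_seat (a point): On the axis (vertical) of nut 1, on the flat steel flange (54 mm across, 40 mm above the table) on which the wrench head rests when seated. The nut rises 18 mm above this point, with ten upright splines 3 mm thick, 44 mm across their tips, core 31 mm across. None if absent.
- nut1 (a joint): Turn of nut 1 in rad, growing clockwise seen from above, from 0 to a hard stop at 2.5 (tight); it starts between 0 and 0.4. Stiff: it takes 0.28 N m to turn and stays where it is left. The red pointer on its top aims at the rail (board's +x) when tight. None if absent.
- fit2: Fitting 2: heavy steel block (44 mm square foot, 0.7 kg) standing loose in a 46 mm square socket of the board, walls 10 mm high, brass nut on top, and a small jaw that creeps over the rail's edge as the nut is tightened. Its axis is 65 mm to the board's -x, 47 mm to -y of the board's origin. Origin: centre of its foot. None if absent (socket empty).
- nut2_seat (a point): On the axis (vertical) of nut 2, on the flat steel flange (54 mm across, 40 mm above the table) on which the wrench head rests when seated. The nut rises 18 mm above this point, with ten upright splines 3 mm thick, 44 mm across their tips, core 31 mm across. None if absent.
- nut2 (a joint): Turn of nut 2 in rad, growing clockwise seen from above, from 0 to a hard stop at 2.5 (tight); it starts between 0 and 0.4. Stiff: it takes 0.28 N m to turn and stays where it is left. The red pointer on its top aims at the rail (board's +x) when tight. None if absent.
- fit3: Fitting 3: heavy steel block (44 mm square foot, 0.7 kg) standing loose in a 46 mm square socket of the board, walls 10 mm high, brass nut on top, and a small jaw that creeps over the rail's edge as the nut is tightened. Its axis is 65 mm to the board's -x, 50 mm to +y of the board's origin. Origin: centre of its foot. None if absent (socket empty).
- nut3_seat (a point): On the axis (vertical) of nut 3, on the flat steel flange (54 mm across, 40 mm above the table) on which the wrench head rests when seated. The nut rises 18 mm above this point, with ten upright splines 3 mm thick, 44 mm across their tips, core 31 mm across. None if absent.
- nut3 (a joint): Turn of nut 3 in rad, growing clockwise seen from above, from 0 to a hard stop at 2.5 (tight); it starts between 0 and 0.4. Stiff: it takes 0.28 N m to turn and stays where it is left. The red pointer on its top aims at the rail (board's +x) when tight. None if absent.
- wrench: Loose ratchet wrench lying flat, z up, about 0.25 kg. Origin: centre of the underside of its ring head (65 mm across, bore 48 mm, 18 mm high), which drops over a nut with 2 mm play all round. The straight handle, 16 mm wide and high, flush with the underside, ends 150 mm along its -x. Swung clockwise seen from above it drives the nut; swung back anticlockwise it clicks freely over the splines.
- wrench_grip (a point): Middle of the orange handle, gripped across its 16 mm width: 90 mm along the wrench's -x from the head's centre, 8 mm above the underside. Centre of mass 25 mm nearer the head. The sprung pawl in the bore gives way when the head is pushed down over the nut (under 10 N); it catches every 36 degrees, so up to 36 degrees of a drive stroke may be lost. Return drag under 0.1 N m.
- mat: Fixed black rubber mat, 230 mm (its x) x 130 mm (its y) x 3 mm, on which the wrench starts and must finish. Origin: centre of its underside on the table.
- tumbler: Glass tumbler, 72 mm across, 105 mm tall, bystander. Origin: centre of its underside.
- cup: Bamboo cup, 76 mm across, 95 mm tall, bystander. Origin: centre of its underside.
- soap_box: Grey plastic soap box, 75 x 110 x 42 mm, bystander. Origin: centre of its underside.
- hair_clip: Red plastic hair clip, 90 x 34 x 21 mm, lying, bystander. Origin: centre of its underside.

How it is judged (in metres and radians):
On the way, in this order (a step that is already met when the one before it is completed fails the run):
1. the rail lies seated in both saddles, pegs up (horizontal distance between rail and nest below 0.008 m and angle between the y axis of rail and the y axis of board, either way round below 0.06 rad and z of rail in the frame of board between 0.026 and 0.034 m and angle between rail's own z axis and vertical below 0.06 rad), for 0.2 s.
2. the clamp is swung over and its pad presses on the seated rail (all of step 1 and value of joint clamp between -0.06 and 0.1 rad and contact force between clamp_c1 and rail above 1 N), for 0.2 s.
3. every nut is turned up to its stop while the clamp is closed on the seated rail (all of step 1 and value of joint clamp between -0.06 and 0.1 rad and value of joint each of nut1, nut2, nut3 above 2.3 rad), for 0.2 s.
At the end, for the whole second after the job is handed in: Rail seated in the saddles (within 8 mm, 0.06 rad, on the beds within 4 mm, pegs up); every nut present at 2.3 rad or more; clamp open beyond 2.0 rad; wrench flat on its mat, head centre and grip point both over the mat; all at rest (all of step 1 and value of joint each of nut1, nut2, nut3 above 2.3 rad and value of joint clamp above 2 rad and x of wrench in the frame of mat between -0.115 and 0.115 m and y of wrench in the frame of mat between -0.065 and 0.065 m and x of wrench_grip in the frame of mat between -0.115 and 0.115 m and y of wrench_grip in the frame of mat between -0.065 and 0.065 m and height (world z) of wrench below 0.012 m and angle between wrench's own z axis and vertical below 0.12 rad and linear speed of each of wrench, rail below 0.03 m/s); the robot touches nothing.
It fails at once if a nut is turned with the fingers or the arm instead of the wrench (contact force between any of the fingers, the arm and fit1 above 9 N or contact force between any of the fingers, the arm and fit2 above 9 N or contact force between any of the fingers, the arm and fit3 above 9 N).
It fails at once if the tumbler is knocked away or over (distance of tumbler from where it was at the start of the episode above 0.03 m or angle between tumbler's own z axis and vertical above 0.5 rad).
It fails at once if the cup is knocked away or over (distance of cup from where it was at the start of the episode above 0.03 m or angle between cup's own z axis and vertical above 0.5 rad).
It fails at once if the soap box is knocked away or over (distance of soap_box from where it was at the start of the episode above 0.03 m or angle between soap_box's own z axis and vertical above 0.5 rad).
It fails at once if the hair clip is knocked away or over (distance of hair_clip from where it was at the start of the episode above 0.03 m or angle between hair_clip's own z axis and vertical above 0.5 rad).
Of fit1, fit2, fit3 only 2 to 3 are there at a start; the rules pass over those that are not, and their reading is None.
At some moment in a run one of wrench may be knocked a few centimetres aside while the robot is not near it.
Once in a run the grip may slacken for a moment while it holds something.
It also fails if it takes over 210 s, if anything falls off the work surface, if the arm or the gripper's body presses on something with over 40 N, if the wrist force passes 120 N, or if a joint passes its speed limit or range.

## Working session

There is one attempt and no reset: what is moved stays moved. The work goes in short steps, Python scripts to look and compute and a shell command to move; the robot and the scene stay as the last step left them, time stands still between calls to the robot, and variables do not carry over. Pictures are saved under pics/ and viewed, on a budget of 14 in all, crops included, one or two more only if the job needs it, and the job is handed in when it is done.

```bash
mkdir -p pics; ls
python3 - <<'E'
from plant import bot,capture
import cv2,numpy as np
o=bot.get_obs();print(o, bot.tip_extent)
for n in ["scene","top"]:
    c=capture(n);cv2.imwrite(f"pics/{n}0.png",c["image"]);print(n,c["mtx"].tolist(),np.round(c["pose"],4).tolist())
E
```

```text
pics
{'time': 0.0, 'joint_positions': array([-1.25401366e+00,  3.42723334e-01,  1.52507607e+00, -1.84474099e-05,
        1.27539215e+00, -1.46007940e-01]), 'dq': array([ 0.00038513,  0.00042346,  0.00014413,  0.00024508,  0.00165615,
       -0.00066403]), 'tau': array([ 1.97278525e-03, -4.31242919e+01, -2.44212663e+01,  7.19079142e-02,
        5.60267537e-02, -1.26455443e-04]), 'tool_pos': array([ 234.27195516, -469.39076966,  251.02400994]), 'tcp_rot': array([-1.70577231,  1.56919733,  1.89861634]), 'contact_force': array([-0.06022343,  0.1230655 ,  0.58568062]), 'moment': array([0.0402366 , 0.0391847 , 0.00423604]), 'grip_width': 92.14445071280404} 25.0
scene [[460.18111733233815, 0.0, 314.82916228034713], [0.0, 460.18111733233815, 239.538674471158], [0.0, 0.0, 1.0]] [[0.7074, 0.5571, -0.4351, 1018.6403], [0.7068, -0.5572, 0.4358, -436.1736], [0.0003, -0.6158, -0.7879, 851.7666], [0.0, 0.0, 0.0, 1.0]]
top [[542.5481307388951, 0.0, 318.12211341989837], [0.0, 542.5481307388951, 224.52186410532977], [0.0, 0.0, 1.0]] [[-0.0263, -0.9958, 0.0873, 499.842], [-0.9996, 0.0274, 0.0109, -12.9087], [-0.0133, -0.087, -0.9961, 1286.8463], [0.0, 0.0, 0.0, 1.0]]
```

View pics/top0.png

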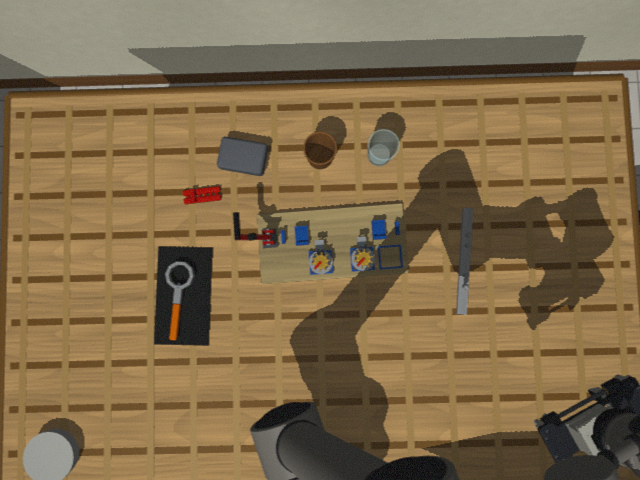

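View pics/scene0.png

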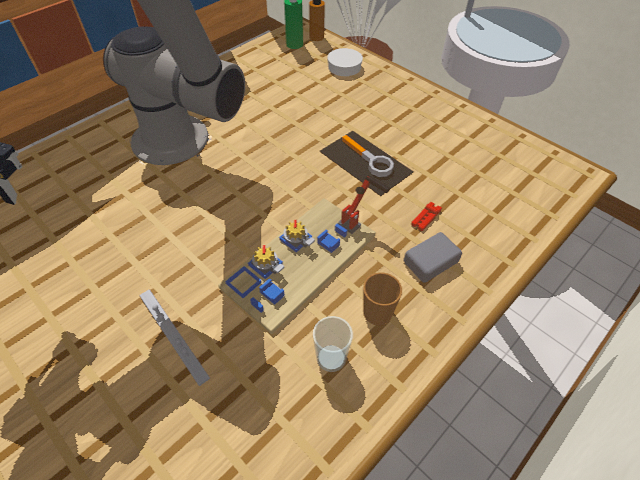

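```bash
cat > h.py <<'E'
from plant import bot,capture,workorder
import cv2,numpy as np
from scipy.spatial.transform import Rotation as Ro
def ray(c,px,z):
    """pixels (n,2) -> world points on plane z"""
    px=np.atleast_2d(np.float64(px)); K=c["mtx"];P=np.array(c["pose"])
    d=np.c_[px,np.ones(len(px))]@np.linalg.inv(K).T@P[:3,:3].T
    o=P[:3,3]; return o+d*((z-o[2])/d[:,2])[:,None]
def proj(c,p):
    p=np.atleast_2d(np.float64(p));P=np.linalg.inv(np.array(c["pose"]))
    q=(p@P[:3,:3].T+P[:3,3])@np.array(c["mtx"]).T; return q[:,:2]/q[:,2:]
def blobs(img,lo,hi,amin=15):
    m=cv2.inRange(cv2.cvtColor(img,cv2.COLOR_BGR2HSV),np.array(lo),np.array(hi))
    n,l,s,ce=cv2.connectedComponentsWithStats(m)
    return sorted([(int(s[i,4]),ce[i].round(1).tolist(),s[i,:4].tolist()) for i in range(1,n) if s[i,4]>=amin],reverse=True),m,l
def obs():
    o=bot.get_obs();R=Ro.from_euler('xyz',o["tcp_rot"]).as_matrix()
    print("t%.1f tcp %s jaw %.1fdeg tilt %.2f F %s M %s grip %.1f q %s"%(o["time"],o["tool_pos"].round(1),np.degrees(np.arctan2(R[1,1],R[0,1])),np.degrees(np.arccos(np.clip(-R[2,0],-1,1))),o["contact_force"].round(1),o["moment"].round(2),o["grip_width"],o["joint_positions"].round(2)))
    return o,R
def plan(xyz,jaw):
    """rot then shift: rotvec(deg, tool axes) and then shift (cm, new tool axes). jaw: world angle (deg) of tool y"""
    o,R=obs();a=np.radians(jaw);y=np.array([np.cos(a),np.sin(a),0]);x=np.array([0,0,-1.]);T=np.c_[x,y,np.cross(x,y)]
    print("rot",np.degrees(Ro.from_matrix(R.T@T).as_rotvec()).round(2),"shift",(T.T@(np.array(xyz)-o["tool_pos"])/10).round(2))
E
python3 - <<'E'
from h import *
o,R=obs();print(R.round(2))
for n in ["top","scene"]:
    c=capture(n);im=c["image"]
    print(n)
    for nm,lo,hi,z in [("blue",(105,150,60),(125,255,255),33),("orange",(5,200,120),(15,255,255),17),("red",(0,180,80),(3,255,255),60),("yellow",(20,150,120),(32,255,255),58)]:
        for b in blobs(im,lo,hi,12)[0][:7]: print(nm,b,ray(c,b[1],z)[0].round(0))
c=capture("top");im=c["image"]
# mat
b,m,l=blobs(im,(0,0,0),(180,120,50),800)
for x in b:
    if x[2][0]<220: print("mat",x); 
m=((cv2.inRange(im,(0,0,0),(50,50,50)))[235:355,145:220]); 
r=cv2.minAreaRect(np.argwhere(m)[:,::-1].astype(np.float32)+[145,235]);print(r,ray(c,cv2.boxPoints(r),3).round(0))
# rail
hsv=cv2.cvtColor(im,cv2.COLOR_BGR2HSV)[200:320,450:480];m=cv2.inRange(hsv,(0,0,30),(180,60,255));m=cv2.morphologyEx(m,cv2.MORPH_OPEN,np.ones((5,3)))
r=cv2.minAreaRect((np.argwhere(m)[:,::-1]+[450,200]).astype(np.float32));print("rail",r,ray(c,cv2.boxPoints(r),10).round(0))
E
```

```text
t0.1 tcp [ 234.3 -469.5  251.1] jaw -63.5deg tilt 0.08 F [-0.5 -0.2 -0. ] M [-0.01  0.05 -0.03] grip 91.9 q [-1.25  0.34  1.52 -0.    1.28 -0.15]
[[-0.    0.45 -0.89]
 [ 0.   -0.89 -0.45]
 [-1.   -0.   -0.  ]]
top
blue (233, [378.4, 229.1], [372, 220, 14, 19]) [ 595. -138.   33.]
blue (224, [301.3, 235.0], [295, 226, 13, 19]) [586.  40.  33.]
blue (38, [396.8, 227.1], [395, 222, 4, 13]) [ 599. -181.   33.]
blue (38, [282.8, 236.3], [281, 231, 4, 12]) [585.  83.  33.]
orange (245, [174.1, 321.7], [169, 304, 11, 36]) [394. 341.  17.]
red (400, [201.9, 194.4], [183, 187, 38, 17]) [684. 265.  60.]
red (28, [264.1, 236.8], [258, 235, 12, 5]) [583. 124.  60.]
red (23, [268.0, 242.1], [263, 241, 11, 4]) [570. 115.  60.]
red (18, [268.9, 230.9], [264, 230, 10, 3]) [596. 113.  60.]
red (17, [243.2, 236.8], [241, 235, 6, 5]) [584. 171.  60.]
yellow (135, [363.4, 257.4], [355, 249, 18, 18]) [ 530. -100.   58.]
yellow (125, [321.0, 260.9], [313, 254, 17, 15]) [525.  -4.  58.]
scene
blue (171, [272.5, 291.4], [263, 284, 21, 15]) [ 601. -142.   33.]
blue (129, [329.4, 240.4], [321, 233, 19, 14]) [
[... 311 characters left out ...]
) [512. -33.  33.]
orange (48, [352.0, 146.3], [342, 137, 20, 18]) [401. 326.  17.]
red (16, [415.1, 220.8], [412, 218, 7, 6]) [703. 200.  60.]
red (15, [263.6, 249.5], [263, 245, 2, 9]) [523. -95.  60.]
red (14, [428.1, 220.4], [425, 218, 7, 6]) [723. 221.  60.]
yellow (158, [263.3, 254.5], [254, 247, 20, 16]) [ 531. -104.   58.]
yellow (141, [294.8, 228.7], [286, 222, 18, 14]) [527.  -7.  58.]
mat (4038, [184.7, 296.8], [155, 247, 57, 98])Traceback (most recent call last):
  File "<stdin>", line 14, in <module>
cv2.error: OpenCV(4.12.0) /io/opencv/modules/imgproc/src/convhull.cpp:143: error: (-215:Assertion failed) total >= 0 && (depth == CV_32F || depth == CV_32S) in function 'convexHull'
```

Run:
```python
from h import *
c=capture("top");im=c["image"]
m=((cv2.inRange(im,(0,0,0),(50,50,50)))[235:355,145:220]); 
r=cv2.minAreaRect((np.argwhere(m)[:,::-1]+[145,235]).astype(np.float32));print("mat",r,ray(c,cv2.boxPoints(r),3).round(0).tolist())
hsv=cv2.cvtColor(im,cv2.COLOR_BGR2HSV);h=hsv[200:320,450:480];m=cv2.inRange(h,(0,0,30),(180,70,255));m=cv2.morphologyEx(m,cv2.MORPH_OPEN,np.ones((5,3)))
r=cv2.minAreaRect((np.argwhere(m)[:,::-1]+[450,200]).astype(np.float32));print("rail",r,ray(c,cv2.boxPoints(r),10).round(0).tolist())
h=hsv[255:345,155:212];m=cv2.inRange(h,(0,0,90),(180,60,255));p=(np.argwhere(m)[:,::-1]+[155,255]).astype(np.float32);print(len(p))
p=p[p[:,1]<292];print("ring",cv2.minEnclosingCircle(p),ray(c,cv2.minEnclosingCircle(p)[0],20))
cen=ray(c,[463.5,262],10)[0];print(cen)
plan([cen[0],cen[1],200],90)
```

```text
mat ((182.91883850097656, 295.3129577636719), (54.28237533569336, 97.2734603881836), 2.009553909301758) [[345.0, 392.0, 3.0], [572.0, 384.0, 3.0], [564.0, 255.0, 3.0], [337.0, 265.0, 3.0]]
rail ((464.3461608886719, 260.8456726074219), (11.074322700500488, 106.40171813964844), 3.327404022216797) [[395.0, -313.0, 10.0], [643.0, -339.0, 10.0], [641.0, -365.0, 10.0], [393.0, -338.0, 10.0]]
368
ring ((179.0, 276.5), 15.33796215057373) [[498.09336581 328.62444923  20.        ]]
[ 514.36570619 -336.66905158   10.        ]
t0.3 tcp [ 234.4 -469.7  251.5] jaw -63.5deg tilt 0.02 F [ 0.5  0.3 -0.5] M [ 0.02  0.   -0.02] grip 92.0 q [-1.25  0.34  1.52  0.    1.28 -0.15]
rot [-1.5348e+02 -3.0000e-02  0.0000e+00] shift [ 5.15 13.3  28.  ]
```

```bash
R='{"linear":[0,0,0],"delta_rot":[6.5,0,0],"fingers":1}'
python3 -m crank '[{"linear":[0,0,0],"delta_rot":[6.5,0,0],"fingers":1},{"linear":[0,0,0],"delta_rot":[6.5,0,0],"fingers":1},{"linear":[0,0,0],"delta_rot":[6.5,0,0],"fingers":1},{"linear":[0,0,0],"delta_rot":[6.5,0,0],"fingers":1},{"linear":[0,0,0],"delta_rot":[6.6,0,0],"fingers":1}]'
for i in 1 2; do python3 -m crank '[{"linear":[0.4,-1.6,-2.68],"delta_rot":[0,0,0],"fingers":1},{"linear":[0.4,-1.6,-2.68],"delta_rot":[0,0,0],"fingers":1},{"linear":[0.4,-1.6,-2.68],"delta_rot":[0,0,0],"fingers":1},{"linear":[0.4,-1.6,-2.68],"delta_rot":[0,0,0],"fingers":1},{"linear":[0.4,-1.6,-2.68],"delta_rot":[0,0,0],"fingers":1}]'; done
python3 - <<'E'
from h import *
c=capture("wrist");cv2.imwrite("pics/w1.png",c["image"]);print(c["mtx"].round(1).tolist(),np.array(c["pose"]).round(2).tolist())
plan([518,-339,100],-96.1)
print(proj(c,[[394,-325.5,10],[642,-352,10],[518,-339,0]]))
E
```

```text
time: 0.8
tool_pos: [234.4, -469.7, 251.7]
tcp_rot: [-1.271, 1.571, 1.76]
contact_force: [0.5, 0.6, -0.2]
grip_width: 91.7
time: 1.3
tool_pos: [377.2, -403.8, 231.5]
tcp_rot: [1.19, 1.571, -2.058]
contact_force: [0.3, 0.4, -0.2]
grip_width: 92.0
time: 1.8
tool_pos: [518.9, -338.4, 211.4]
tcp_rot: [0.053, 1.571, 3.089]
contact_force: [0.3, -0.6, 0.7]
grip_width: 91.8
[[406.6, 0.0, 312.5], [0.0, 406.6, 239.1], [0.0, 0.0, 1.0]] [[-0.11, -0.95, -0.28, 595.56], [-0.99, 0.1, 0.03, -345.8], [0.0, 0.28, -0.96, 344.32], [0.0, 0.0, 0.0, 1.0]]
t1.9 tcp [ 522.4 -335.8  210.5] jaw -95.9deg tilt 0.14 F [ 0.9  2.3 -0.6] M [0.14 0.01 0.04] grip 91.8 q [-0.7   0.55  1.3   0.    1.29  0.98]
rot [ 0.16 -0.09  0.11] shift [11.05  0.37  0.41]
[[313.40409338 348.24130573]
 [313.79070318  56.72360009]
 [313.82565629 214.61524941]]
```

View pics/w1.png

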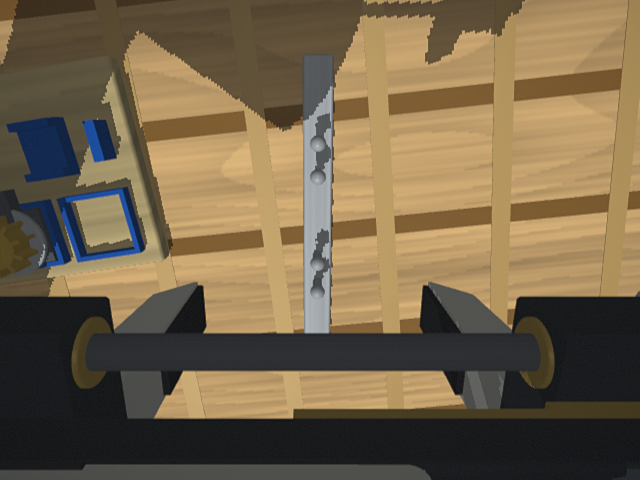

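Run:
```python
from h import *
c=capture("wrist");im=c["image"];hsv=cv2.cvtColor(im,cv2.COLOR_BGR2HSV)
m=cv2.inRange(hsv,(0,0,60),(180,60,255));m[:,:290]=0;m[:,350:]=0;m[325:]=0
P=[]
for r in (70,100,210,310,320):
    x=np.flatnonzero(m[r]);print(r,x.min(),x.max());P.append(ray(c,[(x.min()+x.max()+1)/2,r],10)[0])
P=np.array(P);print(P.round(1)); t=np.degrees(np.arctan2(P[0,1]-P[-1,1],P[0,0]-P[-1,0]));print("axis",t)
col=m[:,312:324].mean(1);print("end row",np.flatnonzero(col>100).min())
e=ray(c,[318,np.flatnonzero(col>100).min()],10)[0];u=np.array([np.cos(np.radians(t)),np.sin(np.radians(t))])
print("centre from end",e[:2]-125*u)
# peg tops
q=ray(c,[[317,144],[317,177],[317,263],[317,292]],36);print(q.round(1),q.mean(0))
plan([518,-339,100],t-90)
```

```text
70 307 338
100 307 337
210 307 335
310 307 333
320 307 333
[[ 635.8 -354.8   10. ]
 [ 614.3 -352.3   10. ]
 [ 527.6 -343.1   10. ]
 [ 436.4 -333.3   10. ]
 [ 426.6 -332.3   10. ]]
axis -6.129613989674888
end row 59
centre from end [ 519.59570242 -338.39734521]
[[ 582.9 -344.6   36. ]
 [ 558.7 -342.2   36. ]
 [ 490.4 -335.3   36. ]
 [ 465.4 -332.8   36. ]] [ 524.37141451 -338.70719483   36.        ]
t1.9 tcp [ 520.4 -336.8  210.6] jaw -95.9deg tilt 0.08 F [ 0.  -0.4 -0. ] M [0.05 0.01 0.04] grip 91.7 q [-0.7   0.55  1.31  0.    1.29  0.97]
rot [0.25 0.   0.08] shift [11.06  0.24  0.22]
```

```bash
python3 -m crank '[{"linear":[3,0.53,0.03],"delta_rot":[0.25,0,0],"fingers":0.55},{"linear":[4,0,0],"delta_rot":[0,0,0],"fingers":0.55},{"linear":[4,0,0],"delta_rot":[0,0,0],"fingers":0.55},{"linear":[3,0,0],"delta_rot":[0,0,0],"fingers":0.55},{"linear":[2,0,0],"delta_rot":[0,0,0],"fingers":0.55}]'
python3 -m crank '[{"linear":[1,0,0],"delta_rot":[0,0,0],"fingers":0.55},{"linear":[1,0,0],"delta_rot":[0,0,0],"fingers":0.55},{"linear":[0,0,0],"delta_rot":[0,0,0],"fingers":0.55},{"linear":[0,0,0],"delta_rot":[0,0,0],"fingers":0.55},{"linear":[0,0,0],"delta_rot":[0,0,0],"fingers":0.55}]'
python3 - <<'E'
from h import *
plan([519.5,-342,27],-96.1)
E
```

```text
time: 2.4
tool_pos: [515.3, -344.0, 49.1]
tcp_rot: [-0.505, 1.567, 2.526]
contact_force: [-0.6, 0.6, -0.6]
grip_width: 56.5
time: 2.9
tool_pos: [517.5, -344.8, 33.0]
tcp_rot: [2.505, 1.569, -0.747]
contact_force: [-0.2, -0.4, 0.3]
grip_width: 50.5
t2.9 tcp [ 517.5 -344.8   33. ] jaw -96.3deg tilt 0.13 F [-0.2 -0.4  0.3] M [ 0.03  0.07 -0.01] grip 50.5 q [-0.71  0.75  1.48 -0.    0.91  0.97]
rot [-0.23 -0.1  -0.08] shift [ 0.6  -0.3  -0.16]
```

```bash
python3 -m crank '[{"linear":[0.6,-0.2,-0.16],"delta_rot":[0,0,0],"fingers":0.55},{"linear":[0,0,0],"delta_rot":[0,0,0],"fingers":0},{"linear":[0,0,0],"delta_rot":[0,0,0],"fingers":0},{"linear":[0,0,0],"delta_rot":[0,0,0],"fingers":0},{"linear":[0,0,0],"delta_rot":[0,0,0],"fingers":0}]'
python3 -m crank '[{"linear":[0,0,0],"delta_rot":[0,0,0],"fingers":0},{"linear":[0,0,0],"delta_rot":[0,0,0],"fingers":0},{"linear":[0,0,0],"delta_rot":[0,0,0],"fingers":0},{"linear":[0,0,0],"delta_rot":[0,0,0],"fingers":0},{"linear":[0,0,0],"delta_rot":[0,0,0],"fingers":0}]'
python3 -m crank '[{"linear":[-1,0,0],"delta_rot":[0,0,0],"fingers":0},{"linear":[-2,0,0],"delta_rot":[0,0,0],"fingers":0},{"linear":[-3,0,0],"delta_rot":[0,0,0],"fingers":0},{"linear":[-3,0,0],"delta_rot":[0,0,0],"fingers":0},{"linear":[-3,0,0],"delta_rot":[0,0,0],"fingers":0}]'
python3 - <<'E'
from h import *
plan([590.5,-49,150],2.9)
E
```

```text
time: 3.4
tool_pos: [518.9, -342.5, 25.8]
tcp_rot: [2.535, 1.571, -0.717]
contact_force: [-0.1, -0.1, -1.1]
grip_width: 23.2
time: 3.9
tool_pos: [518.9, -342.5, 25.8]
tcp_rot: [2.456, 1.571, -0.796]
contact_force: [0.5, 0.6, 1.1]
grip_width: 24.0
time: 4.4
tool_pos: [518.4, -342.2, 146.8]
tcp_rot: [-0.476, 1.57, 2.555]
contact_force: [-0.5, -0.2, -3.3]
grip_width: 23.8
t4.4 tcp [ 518.4 -342.2  146.8] jaw -96.3deg tilt 0.07 F [-0.5 -0.2 -3.3] M [ 0.03 -0.02 -0.01] grip 23.8 q [-0.71  0.61  1.38 -0.    1.15  0.97]
rot [-9.924e+01  2.000e-02  7.000e-02] shift [ -0.32   8.69 -28.92]
```

```bash
for i in 1 2 3; do python3 -m crank '[{"linear":[-0.2,0,0],"delta_rot":[-6.6,0,0],"fingers":0},{"linear":[0,0,0],"delta_rot":[-6.6,0,0],"fingers":0},{"linear":[0,0,0],"delta_rot":[-6.6,0,0],"fingers":0},{"linear":[0,0,0],"delta_rot":[-6.6,0,0],"fingers":0},{"linear":[0,0,0],"delta_rot":[-6.6,0,0],"fingers":0}]' | tail -1; done
for i in 1 2; do python3 -m crank '[{"linear":[0,0.87,-2.89],"delta_rot":[0,0,0],"fingers":0},{"linear":[0,0.87,-2.89],"delta_rot":[0,0,0],"fingers":0},{"linear":[0,0.87,-2.89],"delta_rot":[0,0,0],"fingers":0},{"linear":[0,0.87,-2.89],"delta_rot":[0,0,0],"fingers":0},{"linear":[0,0.87,-2.89],"delta_rot":[0,0,0],"fingers":0}]'|tail -1; done
python3 -m crank '[{"linear":[0,0,0],"delta_rot":[0,0,0],"fingers":0},{"linear":[0,0,0],"delta_rot":[0,0,0],"fingers":0},{"linear":[0,0,0],"delta_rot":[0,0,0],"fingers":0},{"linear":[0,0,0],"delta_rot":[0,0,0],"fingers":0},{"linear":[0,0,0],"delta_rot":[0,0,0],"fingers":0}]'|tail -1
python3 - <<'E'
from h import *
plan([590.5,-49,150],2.9)
c=capture("wrist");cv2.imwrite("pics/w2.png",c["image"])
c=capture("top");cv2.imwrite("pics/t2.png",c["image"])
E
```

```text
grip_width: 23.2
grip_width: 23.5
grip_width: 23.8
grip_width: 23.7
grip_width: 23.5
grip_width: 23.2
t7.4 tcp [592.1 -50.7 151.7] jaw 2.6deg tilt 0.01 F [-0.9 -0.1 -3.7] M [ 0.03 -0.09 -0.04] grip 23.2 q [-0.21  0.56  1.46 -0.    1.12 -0.26]
rot [-0.31  0.01  0.01] shift [ 0.17 -0.15 -0.18]
```

View pics/w2.png

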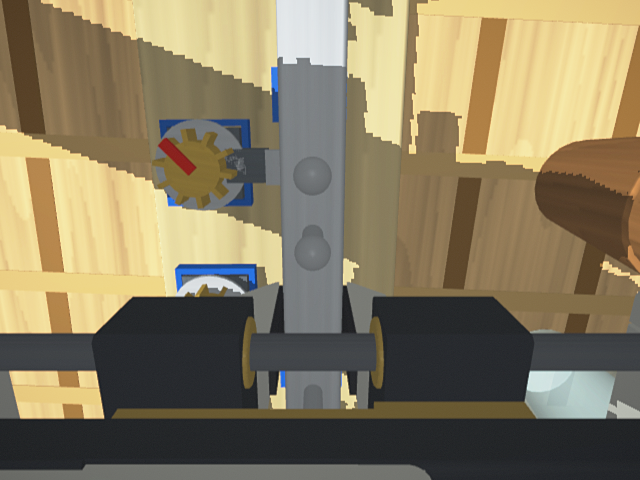

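Run:
```python
from h import *
c=capture("wrist");im=c["image"]
b,m,l=blobs(im,(100,120,40),(130,255,255),60);print(b)
m[:,:140]=0;m[:,258:]=0;m[:110]=0;m[215:]=0
p=(np.argwhere(m)[:,::-1]).astype(np.float32);h=cv2.convexHull(p).reshape(-1,2);q=cv2.approxPolyDP(h,6,True);print(q.reshape(-1,2).tolist())
w=ray(c,q.reshape(-1,2),26);print(w.round(1).tolist(),w.mean(0).round(1))
r=cv2.minAreaRect(ray(c,p,26)[:,:2].astype(np.float32));print(r)
b,m,l=blobs(im,(20,120,60),(32,255,255),300)
hsv=cv2.cvtColor(im,cv2.COLOR_BGR2HSV)
print("pegs",ray(c,[[312,176],[312,252]],162).round(1).tolist())
# rail edges at rows 20,120
g=cv2.cvtColor(im,cv2.COLOR_BGR2GRAY)
s=cv2.inRange(hsv,(0,0,40),(180,40,255))
for r in (20,120,210): 
    x=np.flatnonzero(s[r,265:360])+265;print(r,x.min(),x.max(),ray(c,[[x.min(),r],[x.max()+1,r]],136).round(1).tolist())
# saddle prediction
th=np.radians(2.9);B=lambda x,y,z:[590.5+x*np.cos(th)-y*np.sin(th),-49+x*np.sin(th)+y*np.cos(th),z]
print("pred sock3",B(-65,50,26),"px",proj(c,[B(-65,50,26),B(60,150,16),B(60,0,16),B(-65,50,58)]).round(0).tolist())
```

```text
[(1002, [216.7, 272.0], [175, 265, 82, 27]), (402, [238.2, 129.3], [208, 120, 43, 29]), (329, [274.5, 93.4], [271, 68, 8, 54]), (287, [244.2, 196.8], [225, 183, 28, 23]), (194, [167.3, 124.9], [159, 120, 26, 19]), (74, [282.3, 377.6], [280, 370, 5, 17]), (62, [170.5, 201.2], [167, 194, 11, 12])]
[[252.0, 203.0], [168.0, 205.0], [159.0, 120.0], [248.0, 120.0]]
[[553.8, -27.5, 26.0], [499.5, -31.3, 26.0], [496.9, 21.4, 26.0], [551.1, 23.9, 26.0]] [525.3  -3.4  26. ]
((525.4962158203125, -3.9361343383789062), (55.036651611328125, 53.44549560546875), 2.8226797580718994)
pegs [[591.0, 9.4, 162.0], [592.1, -14.6, 162.0]]
20 276 347 [[577.0, 56.6, 136.0], [600.7, 57.7, 136.0]]
120 279 345 [[578.7, 25.1, 136.0], [602.2, 26.1, 136.0]]
210 281 343 [[580.2, -7.1, 136.0], [603.6, -6.1, 136.0]]
pred sock3 [np.float64(523.0535947791923), np.float64(-2.3525732457770516), 26] px [[203.0, 161.0], [409.0, -15.0], [395.0, 233.0], [188.0, 167.0]]
```

```bash
python3 -m crank '[{"linear":[1.5,-0.1,0],"delta_rot":[-0.2,0,0],"fingers":0},{"linear":[2,0,0],"delta_rot":[0,0,0],"fingers":0},{"linear":[2,0,0],"delta_rot":[0,0,0],"fingers":0},{"linear":[1.5,0,0],"delta_rot":[0,0,0],"fingers":0},{"linear":[0,0,0],"delta_rot":[0,0,0],"fingers":0}]'|tail -1
python3 -m crank '[{"linear":[0,0,0],"delta_rot":[0,0,0],"fingers":0},{"linear":[0,0,0],"delta_rot":[0,0,0],"fingers":0},{"linear":[0,0,0],"delta_rot":[0,0,0],"fingers":0},{"linear":[0,0,0],"delta_rot":[0,0,0],"fingers":0},{"linear":[0,0,0],"delta_rot":[0,0,0],"fingers":0}]'|tail -1
python3 - <<'E'
from h import *
obs()
c=capture("wrist");im=c["image"];cv2.imwrite("pics/w3.png",im)
c2=capture("scene");cv2.imwrite("pics/s3.png",cv2.resize(c2["image"][150:350,170:450],None,fx=2.8,fy=2.8))
for b in blobs(im,(100,120,40),(130,255,255),40)[0]: print(b)
E
```

```text
grip_width: 23.5
grip_width: 23.2
t8.6 tcp [591.5 -49.9  82.2] jaw 2.9deg tilt 0.05 F [-0.7  0.2 -3.5] M [-0.03 -0.09 -0.  ] grip 23.2 q [-0.21  0.64  1.53 -0.    0.97 -0.26]
(1494, [267.3, 85.2], [257, 47, 22, 77])
(1186, [354.2, 84.8], [346, 47, 18, 77])
(844, [212.6, 132.8], [169, 120, 62, 39])
(511, [222.6, 224.7], [199, 208, 36, 28])
(307, [115.9, 125.8], [105, 120, 35, 21])
(101, [344.7, 401.7], [341, 396, 9, 12])
(53, [283.0, 402.8], [281, 397, 5, 12])
```

View pics/w3.png

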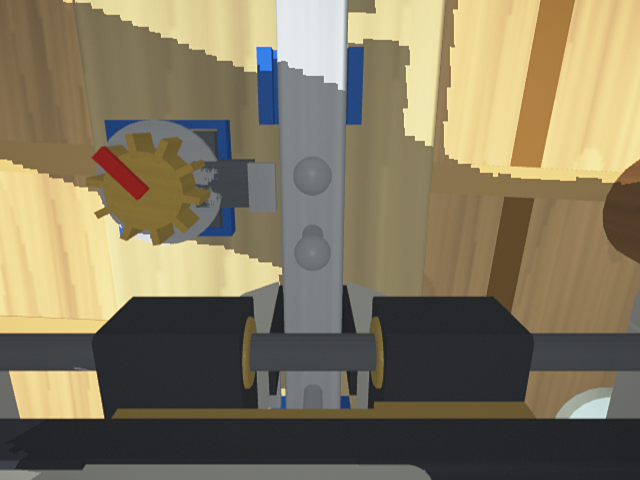

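Run:
```python
from h import *
c=capture("wrist")
u=np.array([-np.sin(np.radians(2.9)),np.cos(np.radians(2.9)),0])
f=ray(c,[[257,47],[364,47],[260,124],[361,124]],38);print(f.round(1).tolist(),"board origin",(f.mean(0)-90*u).round(1))
z=82.2-25.8
im=c["image"];s=cv2.inRange(cv2.cvtColor(im,cv2.COLOR_BGR2HSV),(0,0,40),(180,40,255))
for r in (20,135,215):
    x=np.flatnonzero(s[r,276:360])+276;w=ray(c,[[x.min(),r],[x.max()+1,r]],z+10).round(1);print(r,x.min(),x.max(),w.tolist(),w.mean(0))
p=ray(c,[[312,176],[312,252]],z+37);print("rail centre",(p.mean(0)-47.5*u).round(1))
```

```text
[[565.8, 52.9, 38.0], [608.4, 55.1, 38.0], [567.4, 23.5, 38.0], [609.7, 25.6, 38.0]] board origin [592.4 -50.6  38. ]
20 276 347 [[575.7, 57.1, 66.4], [599.3, 58.3, 66.4]] [587.5  57.7  66.4]
135 279 345 [[577.7, 20.5, 66.4], [601.4, 21.7, 66.4]] [589.55  21.1   66.4 ]
215 281 343 [[579.2, -8.5, 66.4], [602.8, -7.3, 66.4]] [591.   -7.9  66.4]
rail centre [592.9 -49.2  93.4]
```

```bash
python3 -m crank '[{"linear":[0.5,-0.07,0.14],"delta_rot":[0,0,0],"fingers":0},{"linear":[1,0,0],"delta_rot":[0,0,0],"fingers":0},{"linear":[0.6,0,0],"delta_rot":[0,0,0],"fingers":0},{"linear":[0.4,0,0],"delta_rot":[0,0,0],"fingers":0},{"linear":[0.1,0,0],"delta_rot":[0,0,0],"fingers":0}]'
python3 - <<'E'
from h import *
obs()
c=capture("scene");cv2.imwrite("pics/s4.png",cv2.resize(c["image"][180:330,220:420],None,fx=4,fy=4))
E
```

```text
time: 9.2
tool_pos: [590.0, -51.2, 56.0]
tcp_rot: [-1.704, 1.569, 3.059]
contact_force: [-6.9, 1.3, 10.9]
grip_width: 24.0
t9.2 tcp [590.  -51.2  56. ] jaw 2.9deg tilt 0.10 F [-6.9  1.3 10.9] M [0.13 0.99 0.02] grip 24.0 q [-0.22  0.67  1.56 -0.    0.91 -0.27]
```

View pics/s4.png

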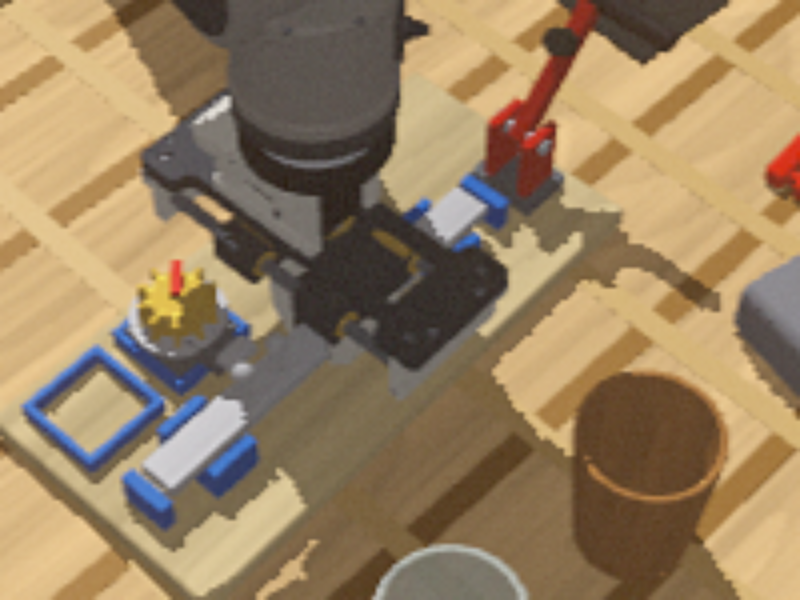

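```bash
python3 -m crank '[{"linear":[0,0,0],"delta_rot":[0,0,0],"fingers":0.55},{"linear":[0,0,0],"delta_rot":[0,0,0],"fingers":0.55},{"linear":[0,0,0],"delta_rot":[0,0,0],"fingers":0.55},{"linear":[-1,0,0],"delta_rot":[0,0,0],"fingers":0.55},{"linear":[-3,0,0],"delta_rot":[0,0,0],"fingers":0.55}]'|tail -1
python3 -m crank '[{"linear":[-4,0,0],"delta_rot":[0,0,0],"fingers":0.55},{"linear":[-4,0,0],"delta_rot":[0,0,0],"fingers":0.55},{"linear":[-4,0,0],"delta_rot":[0,0,0],"fingers":0.55},{"linear":[0,0,0],"delta_rot":[0,0,0],"fingers":0.55},{"linear":[0,0,0],"delta_rot":[0,0,0],"fingers":0.55}]'
python3 - <<'E'
from h import *
c=capture("wrist");cv2.imwrite("pics/w5.png",c["image"])
c=capture("top")
im=c["image"];m=cv2.inRange(im[200:250,228:246],(0,0,0),(45,45,45));p=np.argwhere(m)[:,::-1]+[228,200];p=p[p[:,0]<241]
print("bar px",p.min(0),p.max(0),ray(c,[[(p[:,0].min()+p[:,0].max()+1)/2,p[:,1].min()],[(p[:,0].min()+p[:,0].max()+1)/2,p[:,1].max()+1]],125.6).round(1).tolist())
plan([613,174.3,190],92.9)
E
```

```text
grip_width: 50.5
time: 10.25
tool_pos: [591.0, -51.3, 217.3]
tcp_rot: [1.29, 1.568, -0.231]
contact_force: [-0.5, -0.8, -0.2]
grip_width: 50.3
bar px [234 213] [239 238] [[631.3, 174.1, 125.6], [575.2, 174.9, 125.6]]
t10.3 tcp [590.  -51.1 214.9] jaw 2.9deg tilt 0.10 F [-0.4  0.8 -0.9] M [-0.05 -0.07  0.03] grip 50.5 q [-0.22  0.5   1.39 -0.    1.26 -0.27]
rot [-9.003e+01 -9.000e-02  6.000e-02] shift [ 2.49 22.4   3.43]
```

View pics/w5.png

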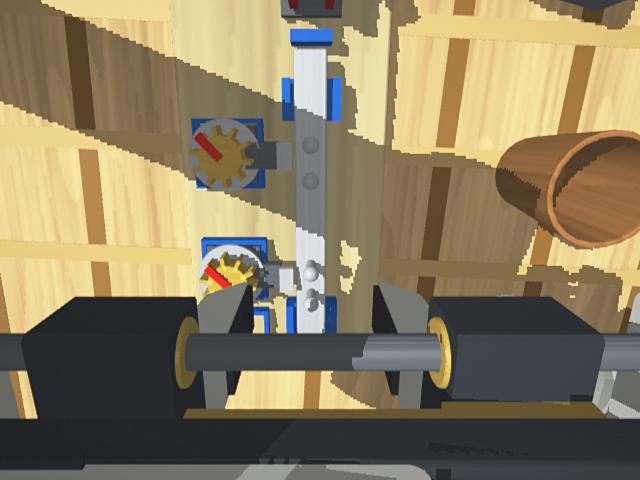

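```bash
for i in 1 2 3; do python3 -m crank '[{"linear":[0,0,0],"delta_rot":[-6,0,0],"fingers":0.6},{"linear":[0,0,0],"delta_rot":[-6,0,0],"fingers":0.6},{"linear":[0,0,0],"delta_rot":[-6,0,0],"fingers":0.6},{"linear":[0,0,0],"delta_rot":[-6,0,0],"fingers":0.6},{"linear":[0,0,0],"delta_rot":[-6,0,0],"fingers":0.6}]' | tail -1; done
for i in 1 2; do python3 -m crank '[{"linear":[0.25,2.24,0.34],"delta_rot":[0,0,0],"fingers":0.6},{"linear":[0.25,2.24,0.34],"delta_rot":[0,0,0],"fingers":0.6},{"linear":[0.25,2.24,0.34],"delta_rot":[0,0,0],"fingers":0.6},{"linear":[0.25,2.24,0.34],"delta_rot":[0,0,0],"fingers":0.6},{"linear":[0.25,2.24,0.34],"delta_rot":[0,0,0],"fingers":0.6}]'|tail -1; done
python3 -m crank '[{"linear":[0,0,0],"delta_rot":[0,0,0],"fingers":0.5},{"linear":[0,0,0],"delta_rot":[0,0,0],"fingers":0.5},{"linear":[0,0,0],"delta_rot":[0,0,0],"fingers":0.5},{"linear":[0,0,0],"delta_rot":[0,0,0],"fingers":0.5},{"linear":[0,0,0],"delta_rot":[0,0,0],"fingers":0.5}]'|tail -1
python3 - <<'E'
from h import *
plan([613,174.3,131],92.9)
E
```

```text
grip_width: 55.0
grip_width: 55.2
grip_width: 55.2
grip_width: 54.9
grip_width: 54.9
grip_width: 46.2
t13.3 tcp [613.5 173.3 190.8] jaw 92.8deg tilt 0.01 F [-0.5 -0.6 -0.3] M [ 0.07 -0.12 -0.01] grip 46.2 q [ 0.16  0.6   1.28 -0.    1.27 -1.46]
rot [-0.1   0.    0.01] shift [ 5.98  0.1  -0.04]
```

```bash
python3 -m crank '[{"linear":[2,0.1,0],"delta_rot":[0,0,0],"fingers":0.5},{"linear":[2,0,0],"delta_rot":[0,0,0],"fingers":0.5},{"linear":[1.4,0,0],"delta_rot":[0,0,0],"fingers":0.5},{"linear":[0.6,0,0],"delta_rot":[0,0,0],"fingers":0.5},{"linear":[0,0,0],"delta_rot":[0,0,0],"fingers":0.26}]'
python3 -m crank '[{"linear":[0,0,0],"delta_rot":[0,0,0],"fingers":0.26},{"linear":[0,0,0],"delta_rot":[0,0,0],"fingers":0.26},{"linear":[0,0,0],"delta_rot":[0,0,0],"fingers":0.26},{"linear":[0,0,0],"delta_rot":[0,0,0],"fingers":0.26},{"linear":[0,0,0],"delta_rot":[0,0,0],"fingers":0.26}]'
python3 - <<'E'
from h import *
plan([613,174.3,131.6],92.9)
c=capture("wrist");cv2.imwrite("pics/w6.png",c["image"])
E
```

```text
time: 13.85
tool_pos: [613.1, 174.9, 130.0]
tcp_rot: [-2.95, 1.569, -2.901]
contact_force: [-0.1, 0.1, 0.6]
grip_width: 41.6
time: 14.35
tool_pos: [613.4, 175.2, 131.0]
tcp_rot: [-0.062, 1.57, -0.012]
contact_force: [-0.6, 0.1, 0.3]
grip_width: 24.1
t14.3 tcp [613.4 175.2 131. ] jaw 92.9deg tilt 0.03 F [-0.6  0.1  0.3] M [ 0.05 -0.14  0.  ] grip 24.1 q [ 0.16  0.65  1.35 -0.    1.14 -1.46]
rot [-0.03  0.03  0.  ] shift [-0.06 -0.09 -0.05]
```

View pics/w6.png

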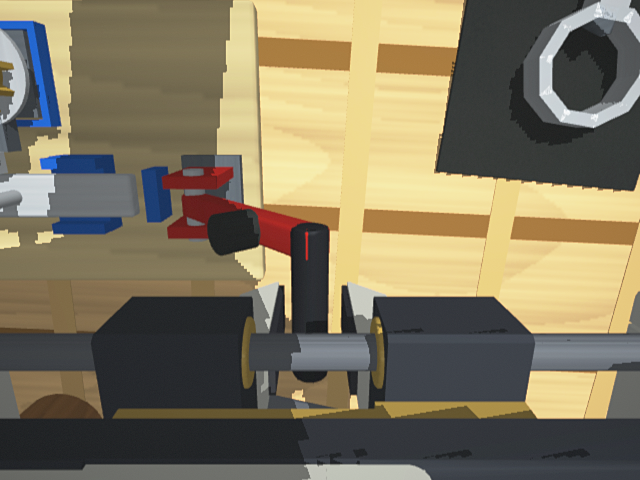

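```bash
python3 -m crank '[{"linear":[-0.81,-1.05,0],"delta_rot":[0,0,0],"fingers":0.26},{"linear":[-0.63,-1.15,0],"delta_rot":[0,0,0],"fingers":0.26},{"linear":[-0.46,-1.23,0],"delta_rot":[0,0,0],"fingers":0.26},{"linear":[-0.27,-1.3,0],"delta_rot":[0,0,0],"fingers":0.26},{"linear":[-0.07,-1.31,0],"delta_rot":[0,0,0],"fingers":0.26}]'
python3 -m crank '[{"linear":[0.13,-1.32,0],"delta_rot":[0,0,0],"fingers":0.26},{"linear":[0.32,-1.27,0],"delta_rot":[0,0,0],"fingers":0.26},{"linear":[0.51,-1.22,0],"delta_rot":[0,0,0],"fingers":0.26},{"linear":[0.68,-1.13,0],"delta_rot":[0,0,0],"fingers":0.26},{"linear":[0.85,-1.01,0],"delta_rot":[0,0,0],"fingers":0.26}]'
python3 -m crank '[{"linear":[0.98,-0.88,0],"delta_rot":[0,0,0],"fingers":0.26},{"linear":[1.11,-0.71,0],"delta_rot":[0,0,0],"fingers":0.26},{"linear":[1.2,-0.55,0],"delta_rot":[0,0,0],"fingers":0.26},{"linear":[1.27,-0.35,0],"delta_rot":[0,0,0],"fingers":0.26},{"linear":[0.87,-0.14,0],"delta_rot":[0,0,0],"fingers":0.26}]'
python3 -m crank '[{"linear":[0.7,-0.04,0],"delta_rot":[0,0,0],"fingers":0.26},{"linear":[0,0,0],"delta_rot":[0,0,0],"fingers":0.26},{"linear":[0,0,0],"delta_rot":[0,0,0],"fingers":0.26},{"linear":[0,0,0],"delta_rot":[0,0,0],"fingers":0.26},{"linear":[0,0,0],"delta_rot":[0,0,0],"fingers":0.26}]'
python3 - <<'E'
from h import *
obs()
c=capture("wrist");cv2.imwrite("pics/w7.png",c["image"])
E
```

```text
time: 14.9
tool_pos: [616.7, 113.1, 153.7]
tcp_rot: [-0.637, 1.57, -0.588]
contact_force: [-0.4, 0.1, 0.3]
grip_width: 24.0
time: 15.4
tool_pos: [619.2, 54.1, 127.3]
tcp_rot: [-2.558, 1.57, -2.508]
contact_force: [-0.1, -0.7, -1.2]
grip_width: 23.7
time: 15.9
tool_pos: [620.3, 29.2, 72.4]
tcp_rot: [2.865, 1.57, 2.915]
contact_force: [0.0, 0.0, -0.5]
grip_width: 23.7
time: 16.4
tool_pos: [621.0, 28.9, 67.5]
tcp_rot: [-0.153, 1.57, -0.102]
contact_force: [-0.5, -0.2, 0.3]
grip_width: 23.5
t16.4 tcp [621.   28.9  67.5] jaw 92.9deg tilt 0.07 F [-0.5 -0.2  0.3] M [ 0.15 -0.18 -0.  ] grip 23.5 q [-0.08  0.7   1.46 -0.    0.98 -1.7 ]
```

View pics/w7.png

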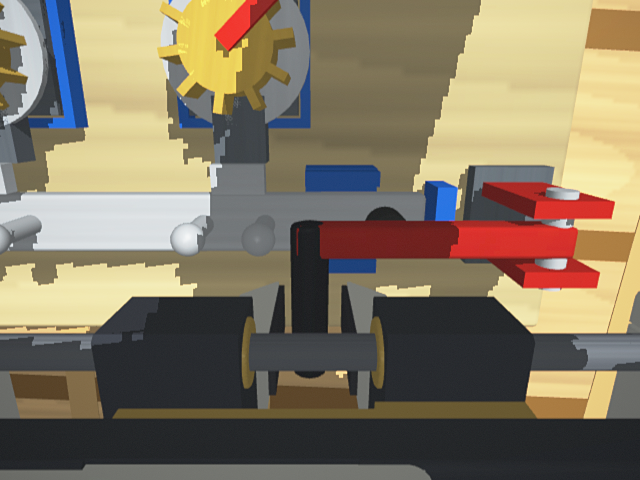

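```bash
python3 -m crank '[{"linear":[0,0,0],"delta_rot":[0,0,0],"fingers":0.5},{"linear":[0,0,0],"delta_rot":[0,0,0],"fingers":0.5},{"linear":[-2,0,0],"delta_rot":[0,0,0],"fingers":0.5},{"linear":[-3,0,0],"delta_rot":[0,0,0],"fingers":0.5},{"linear":[-3,0,0],"delta_rot":[0,0,0],"fingers":0.5}]'|tail -1
python3 -m crank '[{"linear":[-3,0,0],"delta_rot":[0,0,0],"fingers":0.5},{"linear":[-3,0,0],"delta_rot":[0,0,0],"fingers":0.5},{"linear":[-1,0,0],"delta_rot":[0,0,0],"fingers":0.5},{"linear":[0,0,0],"delta_rot":[0,0,0],"fingers":0.5},{"linear":[0,0,0],"delta_rot":[0,0,0],"fingers":0.5}]'|tail -1
for i in 1 2 3 4 5; do python3 -m crank '[{"linear":[0,0,0],"delta_rot":[7.6,0,0],"fingers":0.5},{"linear":[0,0,0],"delta_rot":[7.6,0,0],"fingers":0.5},{"linear":[0,0,0],"delta_rot":[7.6,0,0],"fingers":0.5},{"linear":[0,0,0],"delta_rot":[7.6,0,0],"fingers":0.5},{"linear":[0,0,0],"delta_rot":[7.6,0,0],"fingers":0.5}]' | tail -1; done
python3 - <<'E'
from h import *
plan([408.6,339.3,215],-96.8)
E
```

```text
grip_width: 45.7
grip_width: 45.9
grip_width: 45.6
grip_width: 46.0
grip_width: 45.7
grip_width: 46.0
grip_width: 45.8
t19.9 tcp [619.8  28.8 214.3] jaw -97.4deg tilt 0.24 F [ 0.5  0.6 -0.4] M [-0.02 -0.01 -0.05] grip 45.8 q [-0.08  0.55  1.3  -0.    1.3   1.62]
rot [-0.65  0.24 -0.02] shift [ -0.07 -28.33  24.65]
```

```bash
for i in 1 2; do python3 -m crank '[{"linear":[0,-2.83,2.46],"delta_rot":[0,0,0],"fingers":0.5},{"linear":[0,-2.83,2.46],"delta_rot":[0,0,0],"fingers":0.5},{"linear":[0,-2.83,2.46],"delta_rot":[0,0,0],"fingers":0.5},{"linear":[0,-2.83,2.46],"delta_rot":[0,0,0],"fingers":0.5},{"linear":[0,-2.83,2.46],"delta_rot":[0,0,0],"fingers":0.5}]'|tail -1; done
python3 -m crank '[{"linear":[0,0,0],"delta_rot":[0,0,0],"fingers":0.5},{"linear":[0,0,0],"delta_rot":[0,0,0],"fingers":0.5},{"linear":[0,0,0],"delta_rot":[0,0,0],"fingers":0.5},{"linear":[0,0,0],"delta_rot":[0,0,0],"fingers":0.5},{"linear":[0,0,0],"delta_rot":[0,0,0],"fingers":0.5}]'|tail -1
python3 - <<'E'
from h import *
plan([408.6,339.3,215],-96.8)
c=capture("wrist");im=c["image"];cv2.imwrite("pics/w8.png",im)
E
```

```text
grip_width: 45.8
grip_width: 46.0
grip_width: 45.7
t21.4 tcp [412.3 339.2 216.6] jaw -97.2deg tilt 0.03 F [ 0.2  0.2 -0.3] M [0.08 0.02 0.  ] grip 45.7 q [ 0.54  0.39  1.55 -0.    1.2   2.24]
rot [-0.43  0.01 -0.02] shift [0.16 0.04 0.37]
```

View pics/w8.png

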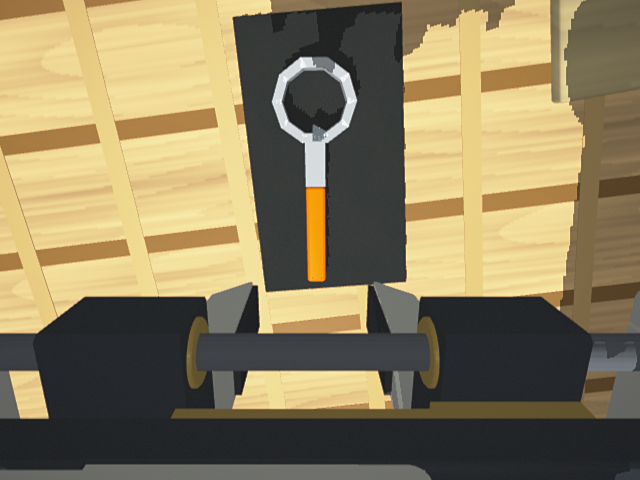

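```bash
cat >> h.py <<'E'
def wrench(c,zu,verbose=True):
    """wrench from wrist image lying level with underside at zu: returns head xy, yaw(deg), grip xy"""
    im=c["image"];hsv=cv2.cvtColor(im,cv2.COLOR_BGR2HSV)
    o=cv2.inRange(hsv,(5,150,80),(20,255,255));n,l,s,ce=cv2.connectedComponentsWithStats(o);i=1+np.argmax(s[1:,4])
    p=np.argwhere(l==i)[:,::-1].astype(np.float32);w=ray(c,p+0.5,zu+16)[:,:2].astype(np.float32)
    r=cv2.minAreaRect(w);b=cv2.boxPoints(r);e=sorted([(np.linalg.norm(b[i]-b[(i+1)%4]),i) for i in range(4)])
    i,j=e[0][1],e[1][1];m1=(b[i]+b[(i+1)%4])/2;m2=(b[j]+b[(j+1)%4])/2
    return r,m1,m2
E
python3 - <<'E'
from h import *
c=capture("wrist");im=c["image"];obs()
r,m1,m2=wrench(c,3);print(r,m1,m2)
hsv=cv2.cvtColor(im,cv2.COLOR_BGR2HSV);g=cv2.inRange(hsv,(0,0,110),(180,60,255));g[:, :250]=0;g[:,380:]=0;g[140:]=0;g[:45]=0
p=np.argwhere(g)[:,::-1].astype(np.float32)+.5;h=cv2.convexHull(p);e=cv2.fitEllipse(h);print(e)
w=ray(c,h.reshape(-1,2),21)[:,:2].astype(np.float32);print("ring",cv2.minEnclosingCircle(w),cv2.fitEllipse(w))
E
```

```text
t21.6 tcp [412.2 339.5 216.8] jaw -97.2deg tilt 0.01 F [ 0.5 -0.1  0. ] M [-0.01  0.01  0.05] grip 45.6 q [ 0.55  0.39  1.55 -0.    1.2   2.24]
((395.75555419921875, 338.7864685058594), (15.82289981842041, 82.54234313964844), 83.30487823486328) [436.74527 333.97482] [354.76584 343.5981 ]
((314.73681640625, 99.95880126953125), (84.33185577392578, 87.2904052734375), 172.55465698242188)
ring ((502.9297180175781, 326.6405029296875), 32.72232437133789) ((503.01275634765625, 326.5869140625), (63.228271484375, 64.7221908569336), 160.0227813720703)
```

```bash
python3 -m crank '[{"linear":[3,0.23,-0.17],"delta_rot":[-0.5,0,0],"fingers":0.5},{"linear":[4,0,0],"delta_rot":[0,0,0],"fingers":0.5},{"linear":[4,0,0],"delta_rot":[0,0,0],"fingers":0.5},{"linear":[3,0,0],"delta_rot":[0,0,0],"fingers":0.5},{"linear":[2,0,0],"delta_rot":[0,0,0],"fingers":0.5}]'|tail -1
python3 -m crank '[{"linear":[1.5,0,0],"delta_rot":[0,0,0],"fingers":0.5},{"linear":[0.7,0,0],"delta_rot":[0,0,0],"fingers":0.5},{"linear":[0,0,0],"delta_rot":[0,0,0],"fingers":0.5},{"linear":[0,0,0],"delta_rot":[0,0,0],"fingers":0.5},{"linear":[0,0,0],"delta_rot":[0,0,0],"fingers":0.5}]'|tail -1
python3 - <<'E'
from h import *
plan([413.6,336.9,29.5],-96.6)
E
```

```text
grip_width: 45.8
grip_width: 46.0
t22.6 tcp [413.8 337.9  35.9] jaw -96.6deg tilt 0.11 F [ 0.4  1.  -1. ] M [0.09 0.07 0.01] grip 46.0 q [ 0.54  0.63  1.74 -0.    0.77  2.23]
rot [-0.04 -0.09  0.06] shift [0.64 0.1  0.  ]
```

```bash
python3 -m crank '[{"linear":[0.55,0.1,0],"delta_rot":[0,0,0],"fingers":0.5},{"linear":[0,0,0],"delta_rot":[0,0,0],"fingers":0},{"linear":[0,0,0],"delta_rot":[0,0,0],"fingers":0},{"linear":[0,0,0],"delta_rot":[0,0,0],"fingers":0},{"linear":[0,0,0],"delta_rot":[0,0,0],"fingers":0}]'|tail -1
python3 -m crank '[{"linear":[0,0,0],"delta_rot":[0,0,0],"fingers":0},{"linear":[0,0,0],"delta_rot":[0,0,0],"fingers":0},{"linear":[-1,0,0],"delta_rot":[0,0,0],"fingers":0},{"linear":[-2,0,0],"delta_rot":[0,0,0],"fingers":0},{"linear":[-3,0,0],"delta_rot":[0,0,0],"fingers":0}]'
python3 -m crank '[{"linear":[-2,0,0],"delta_rot":[0,0,0],"fingers":0},{"linear":[0,0,0],"delta_rot":[0,0,0],"fingers":0},{"linear":[0,0,0],"delta_rot":[0,0,0],"fingers":0},{"linear":[0,0,0],"delta_rot":[0,0,0],"fingers":0},{"linear":[0,0,0],"delta_rot":[0,0,0],"fingers":0}]'
python3 - <<'E'
from h import *
# nut3 target; wrench yaw 50 rel board -> choose psi=45 ; grip at head-90u
th=np.radians(2.9)
B=lambda x,y:np.array([592.4+x*np.cos(th)-y*np.sin(th),-50.6+x*np.sin(th)+y*np.cos(th)])
print("nut2",B(-65,-47),"nut3",B(-65,50))
psi=50
u=np.array([np.cos(np.radians(psi)),np.sin(np.radians(psi))]);g=B(-65,50)-90*u;print(g)
plan([*g,120],psi-90)
c=capture("wrist");r,m1,m2=wrench(c,110-26);print(r,m1,m2);cv2.imwrite("pics/w9.png",c["image"])
E
```

```text
grip_width: 18.6
time: 23.55
tool_pos: [411.9, 335.9, 89.0]
tcp_rot: [0.668, 1.567, -2.589]
contact_force: [-0.5, 0.2, -2.3]
grip_width: 15.6
time: 24.05
tool_pos: [412.3, 336.2, 108.1]
tcp_rot: [0.689, 1.568, -2.568]
contact_force: [0.2, -0.3, -2.7]
grip_width: 15.7
nut2 [ 529.86110997 -100.82835089] nut3 [524.95359478  -3.95257325]
[467.10270991 -72.89657313]
t24.1 tcp [412.3 336.2 108.1] jaw -96.6deg tilt 0.15 F [ 0.2 -0.3 -2.7] M [ 0.09  0.08 -0.02] grip 15.7 q [ 0.54  0.51  1.69 -0.    0.94  2.23]
rot [-5.664e+01  1.600e-01 -3.000e-02] shift [-1.19 30.49 27.82]
((496.3763427734375, 399.6156921386719), (8.824141502380371, 48.7080078125), 0.006474686320871115) [496.3791 375.2617] [496.3736 423.9697]
```

View pics/w9.png

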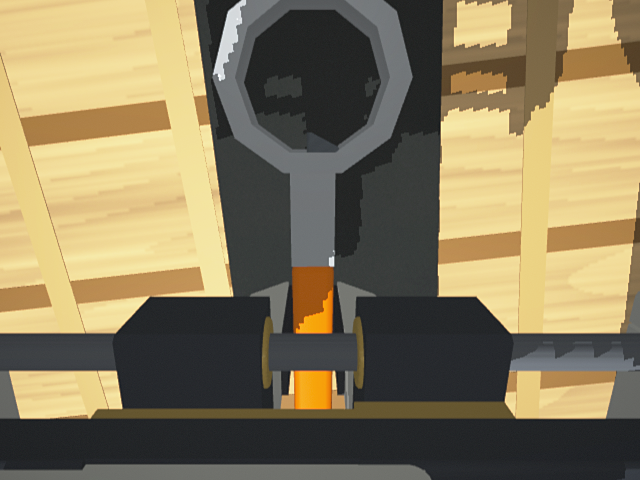

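Run:
```python
from h import *
c=capture("wrist");o,R=obs()
im=cv2.cvtColor(c["image"],cv2.COLOR_BGR2HSV)
zt=o["tool_pos"][2]-27+18
pts=np.array([[244,81],[382,81],[313,10],[313,152],[215,76],[412,76]]);w=ray(c,pts,zt);print(w.round(1).tolist(),np.linalg.norm(w[0]-w[1]),np.linalg.norm(w[2]-w[3]),np.linalg.norm(w[4]-w[5]))
h=w[:4].mean(0);print("head",h,"in tool (mm)",R.T@(h-o["tool_pos"]))
```

```text
t24.1 tcp [412.6 336.3 108.4] jaw -96.6deg tilt 0.11 F [-0.4 -0.9 -2. ] M [ 0.09  0.15 -0.01] grip 15.8 q [ 0.54  0.51  1.69 -0.    0.94  2.23]
[[504.0, 348.7, 99.4], [498.8, 304.0, 99.4], [522.0, 324.0, 99.4], [478.9, 329.0, 99.4], [506.6, 357.8, 99.4], [499.2, 294.2, 99.4]] 44.960737428139296 43.37135491232507 63.97707121594654
head [500.91604129 326.4220946   99.40243889] in tool (mm) [  8.86875125  -0.35425576 -88.87529066]
```

```bash
for i in 1 2; do python3 -m crank '[{"linear":[-0.15,0,0],"delta_rot":[-5.66,0,0],"fingers":0},{"linear":[-0.15,0,0],"delta_rot":[-5.66,0,0],"fingers":0},{"linear":[-0.15,0,0],"delta_rot":[-5.66,0,0],"fingers":0},{"linear":[-0.15,0,0],"delta_rot":[-5.66,0,0],"fingers":0},{"linear":[-0.15,0,0],"delta_rot":[-5.66,0,0],"fingers":0}]' | tail -1; done
for i in 1 2 3; do python3 -m crank '[{"linear":[0,2.03,1.86],"delta_rot":[0,0,0],"fingers":0},{"linear":[0,2.03,1.86],"delta_rot":[0,0,0],"fingers":0},{"linear":[0,2.03,1.86],"delta_rot":[0,0,0],"fingers":0},{"linear":[0,2.03,1.86],"delta_rot":[0,0,0],"fingers":0},{"linear":[0,2.03,1.86],"delta_rot":[0,0,0],"fingers":0}]'|tail -1; done
python3 -m crank '[{"linear":[0,0,0],"delta_rot":[0,0,0],"fingers":0},{"linear":[0,0,0],"delta_rot":[0,0,0],"fingers":0},{"linear":[0,0,0],"delta_rot":[0,0,0],"fingers":0},{"linear":[0,0,0],"delta_rot":[0,0,0],"fingers":0},{"linear":[0,0,0],"delta_rot":[0,0,0],"fingers":0}]'|tail -1
python3 - <<'E'
from h import *
plan([467.7,-72.1,120],-40)
c=capture("wrist");im=c["image"];cv2.imwrite("pics/w10.png",im)
E
```

```text
grip_width: 15.8
grip_width: 15.9
grip_width: 15.8
grip_width: 15.6
grip_width: 15.8
grip_width: 15.5
t27.1 tcp [466.6 -72.1 124.4] jaw -40.0deg tilt 0.01 F [-0.   0.7 -2.4] M [-0.03 -0.   -0.01] grip 15.5 q [-0.32  0.4   1.84 -0.    0.9   0.38]
rot [0.04 0.   0.  ] shift [ 0.44  0.08 -0.07]
```

View pics/w10.png

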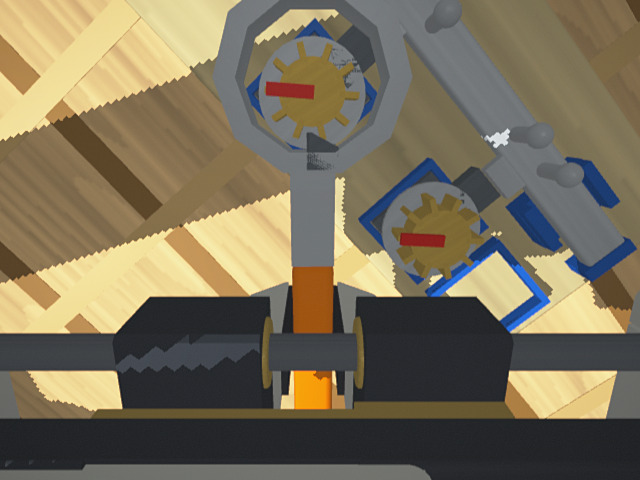

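```bash
cat >> h.py <<'E'
def nut(c,seed,rad,z=57):
    """nut centre xy & pointer world angle; seed px approx centre, rad px"""
    hsv=cv2.cvtColor(c["image"],cv2.COLOR_BGR2HSV)
    y=cv2.inRange(hsv,(17,140,60),(33,255,255));r=cv2.inRange(hsv,(0,150,60),(6,255,255))|cv2.inRange(hsv,(175,150,60),(180,255,255))
    k=np.zeros_like(y);cv2.circle(k,tuple(map(int,seed)),int(rad),255,-1);y&=k;r&=k
    p=np.argwhere(y|r)[:,::-1]+.5;w=ray(c,p,z)[:,:2].astype(np.float32);(cx,cy),R=cv2.minEnclosingCircle(w)
    q=np.argwhere(r)[:,::-1]+.5;v=ray(c,q,60)[:,:2];m=v.mean(0);ax=np.linalg.svd(v-m)[2][0];d=m-np.array([cx,cy])
    ax=ax*np.sign(ax@d);a=np.degrees(np.arctan2(ax[1],ax[0]))
    print("nut centre %.1f %.1f R %.1f mean %s pointer %.1f deg -> q=%.2f (len %d)"%(cx,cy,R,w.mean(0).round(1),a,2.5-np.radians((a-2.9+30)%360-30),len(q)))
    return np.array([cx,cy])
def headpos(off=(8.9,-0.35,-88.9)):
    o=bot.get_obs();R=Ro.from_euler('xyz',o["tcp_rot"]).as_matrix();h=o["tool_pos"]+R@np.array(off);return h,R
E
python3 - <<'E'
from h import *
c=capture("wrist");o,R=obs()
n=nut(c,(314,91),62);n2=nut(c,(434,236),55)
zt=o["tool_pos"][2]-27+18
w=ray(c,[[244,81],[382,81],[313,10],[313,152]],zt);print(w.mean(0))
h,R=headpos();print("head",h.round(1),"tool shift mm",R.T@np.r_[n-h[:2],0])
E
```

```text
t27.2 tcp [466.7 -72.4 124.5] jaw -40.0deg tilt 0.01 F [-0.1 -0.5 -1.9] M [-0.13  0.03 -0.  ] grip 15.3 q [-0.32  0.4   1.84 -0.    0.9   0.38]
nut centre 524.8 -4.1 R 21.8 mean [524.9  -3.6] pointer 135.8 deg -> q=0.18 (len 636)
nut centre 529.6 -98.7 R 24.2 mean [529.6 -98.3] pointer 136.7 deg -> q=0.17 (len 530)
[524.63224417  -4.94966215 115.45201048]
head [523.5  -4.  115.5] tool shift mm [ 7.30357408e-05  1.01919990e+00 -7.65571199e-01]
```

```bash
python3 -m crank '[{"linear":[1,0.03,-0.07],"delta_rot":[0,0,0],"fingers":0},{"linear":[1.4,0,0],"delta_rot":[0,0,0],"fingers":0},{"linear":[1,0,0],"delta_rot":[0,0,0],"fingers":0},{"linear":[0,0,0],"delta_rot":[0,0,0],"fingers":0},{"linear":[0,0,0],"delta_rot":[0,0,0],"fingers":0}]'|tail -1
python3 -m crank '[{"linear":[0,0,0],"delta_rot":[0,0,0],"fingers":0},{"linear":[0,0,0],"delta_rot":[0,0,0],"fingers":0},{"linear":[0,0,0],"delta_rot":[0,0,0],"fingers":0},{"linear":[0,0,0],"delta_rot":[0,0,0],"fingers":0},{"linear":[0,0,0],"delta_rot":[0,0,0],"fingers":0}]'|tail -1
python3 - <<'E'
from h import *
c=capture("wrist");o,R=obs();cv2.imwrite("pics/w11.png",c["image"])
h,R=headpos();n=nut(c,proj(c,[h[0],h[1],57])[0],75)
g=cv2.cvtColor(c["image"],cv2.COLOR_BGR2HSV)
zt=o["tool_pos"][2]-27+18
w=ray(c,[[244,81],[382,81],[313,10],[313,152]],zt).mean(0);print("head cam",w,"head",h.round(1))
print("tool shift",(R.T@np.r_[n-h[:2],0]).round(2),(R.T@np.r_[n-w[:2],0]).round(2))
E
```

```text
grip_width: 15.8
grip_width: 16.1
t28.3 tcp [467.4 -72.5  90.5] jaw -40.0deg tilt 0.02 F [ 0.3 -0.1 -2.3] M [-0.02 -0.    0.01] grip 15.8 q [-0.32  0.45  1.87 -0.    0.82  0.38]
nut centre 524.8 -3.9 R 21.9 mean [524.9  -3.4] pointer 135.9 deg -> q=0.18 (len 965)
head cam [525.49047244  -5.31794171  81.5212529 ] head [524.3  -4.3  81.6]
tool shift [ 0.    0.15 -0.57] [-0.   -1.42 -0.64]
```

View pics/w11.png

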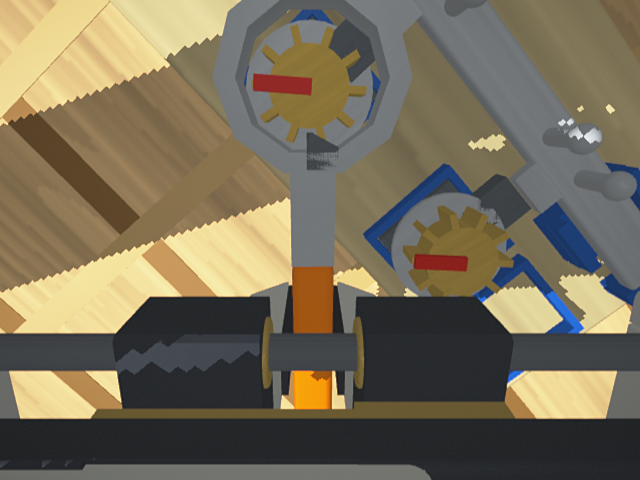

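```bash
python3 -m crank '[{"linear":[0.2,-0.12,-0.06],"delta_rot":[0,0,0],"fingers":0},{"linear":[0.3,0,0],"delta_rot":[0,0,0],"fingers":0},{"linear":[0.3,0,0],"delta_rot":[0,0,0],"fingers":0},{"linear":[0.2,0,0],"delta_rot":[0,0,0],"fingers":0},{"linear":[0,0,0],"delta_rot":[0,0,0],"fingers":0}]'
python3 -m crank '[{"linear":[0.3,0,0],"delta_rot":[0,0,0],"fingers":0},{"linear":[0.3,0,0],"delta_rot":[0,0,0],"fingers":0},{"linear":[0,0,0],"delta_rot":[0,0,0],"fingers":0},{"linear":[0,0,0],"delta_rot":[0,0,0],"fingers":0},{"linear":[0,0,0],"delta_rot":[0,0,0],"fingers":0}]'
python3 -c "
from h import *
obs()"
```

```text
time: 28.8
tool_pos: [466.6, -71.4, 80.1]
tcp_rot: [-0.765, 1.57, -3.035]
contact_force: [-1.0, -1.8, -2.2]
grip_width: 15.9
time: 29.3
tool_pos: [466.5, -71.2, 74.2]
tcp_rot: [-1.05, 1.57, 2.964]
contact_force: [-2.1, 0.1, -3.9]
grip_width: 15.9
t29.3 tcp [466.5 -71.2  74.2] jaw -40.0deg tilt 0.05 F [-2.1  0.1 -3.9] M [-0.12  0.4   0.09] grip 15.9 q [-0.31  0.48  1.89 -0.    0.77  0.38]
```

```bash
python3 -m crank '[{"linear":[0.3,0,0],"delta_rot":[0,0,0],"fingers":0},{"linear":[0.25,0,0],"delta_rot":[0,0,0],"fingers":0},{"linear":[0,0,0],"delta_rot":[0,0,0],"fingers":0},{"linear":[0,0,0],"delta_rot":[0,0,0],"fingers":0},{"linear":[0,0,0],"delta_rot":[0,0,0],"fingers":0}]'
python3 -c "
from h import *
obs();print(headpos()[0])"
```

```text
time: 29.8
tool_pos: [466.8, -71.3, 68.9]
tcp_rot: [-0.385, 1.571, -2.655]
contact_force: [-2.3, -0.9, -3.6]
grip_width: 15.8
t29.8 tcp [466.8 -71.3  68.9] jaw -40.0deg tilt 0.01 F [-2.3 -0.9 -3.6] M [-0.28  0.29  0.04] grip 15.8 q [-0.31  0.49  1.89 -0.    0.76  0.38]
[523.71966397  -3.03893764  59.9573769 ]
```

```bash
python3 -m crank '[{"linear":[0.1,-0.775,-0.034],"delta_rot":[5,0,0],"fingers":0},{"linear":[0,-0.775,-0.034],"delta_rot":[5,0,0],"fingers":0},{"linear":[0,-0.775,-0.034],"delta_rot":[5,0,0],"fingers":0},{"linear":[0,-0.775,-0.034],"delta_rot":[5,0,0],"fingers":0},{"linear":[0,-0.775,-0.034],"delta_rot":[5,0,0],"fingers":0}]'
python3 -c "
from h import *
obs();print(headpos()[0])"
python3 -m crank '[{"linear":[0,-0.775,-0.034],"delta_rot":[5,0,0],"fingers":0},{"linear":[0,-0.775,-0.034],"delta_rot":[5,0,0],"fingers":0},{"linear":[0,-0.775,-0.034],"delta_rot":[5,0,0],"fingers":0},{"linear":[0,-0.775,-0.034],"delta_rot":[5,0,0],"fingers":0},{"linear":[0,-0.775,-0.034],"delta_rot":[5,0,0],"fingers":0}]'
python3 -c "
from h import *
obs();h=headpos()[0];print(h)
c=capture('wrist');nut(c,proj(c,[h[0],h[1],57])[0],90)"
```

```text
time: 30.3
tool_pos: [443.6, -41.4, 68.2]
tcp_rot: [1.682, 1.569, -1.027]
contact_force: [-1.7, -6.9, -1.5]
grip_width: 15.8
t30.3 tcp [443.6 -41.4  68.2] jaw -65.2deg tilt 0.10 F [-1.7 -6.9 -1.5] M [-1.15  0.44 -0.17] grip 15.8 q [-0.26  0.46  1.96 -0.    0.72  0.88]
[524.17634999  -3.87097716  59.32525961]
time: 30.8
tool_pos: [434.9, -3.7, 68.1]
tcp_rot: [1.334, 1.57, -1.813]
contact_force: [-3.4, -7.1, -2.3]
grip_width: 15.9
t30.8 tcp [434.9  -3.7  68.1] jaw -90.3deg tilt 0.06 F [-3.4 -7.1 -2.3] M [-1.17  0.57 -0.34] grip 15.9 q [-0.18  0.44  1.99 -0.    0.71  1.39]
[523.79008654  -3.74345555  59.15285972]
nut centre 524.6 -2.9 R 22.0 mean [525.   -2.6] pointer 102.6 deg -> q=0.76 (len 1306)
```

```bash
for i in 1 2; do python3 -m crank '[{"linear":[0,-0.775,-0.034],"delta_rot":[5,0,0],"fingers":0},{"linear":[0,-0.775,-0.034],"delta_rot":[5,0,0],"fingers":0},{"linear":[0,-0.775,-0.034],"delta_rot":[5,0,0],"fingers":0},{"linear":[0,-0.775,-0.034],"delta_rot":[5,0,0],"fingers":0},{"linear":[0,-0.775,-0.034],"delta_rot":[5,0,0],"fingers":0}]'|grep force; done
python3 -m crank '[{"linear":[0,-0.465,-0.012],"delta_rot":[3,0,0],"fingers":0},{"linear":[0,-0.465,-0.012],"delta_rot":[3,0,0],"fingers":0},{"linear":[0,-0.465,-0.012],"delta_rot":[3,0,0],"fingers":0},{"linear":[0,-0.465,-0.012],"delta_rot":[3,0,0],"fingers":0},{"linear":[0,-0.465,-0.012],"delta_rot":[3,0,0],"fingers":0}]'
python3 -c "
from h import *
obs();h=headpos()[0];print(h)
c=capture('wrist');nut(c,proj(c,[h[0],h[1],57])[0],90)"
```

```text
contact_force: [-4.1, -8.0, -1.6]
contact_force: [-5.0, -6.7, -0.8]
time: 32.35
tool_pos: [485.2, 76.8, 67.6]
tcp_rot: [1.42, 1.567, -2.86]
contact_force: [-6.3, -6.5, -1.2]
grip_width: 15.6
t32.4 tcp [485.2  76.8  67.6] jaw -155.2deg tilt 0.20 F [-6.3 -6.5 -1.2] M [-1.    0.82 -0.4 ] grip 15.6 q [ 0.    0.52  1.84 -0.    0.79  2.71]
[522.79998028  -3.81126801  58.64871067]
nut centre 524.6 -2.9 R 22.1 mean [525.  -3.] pointer 38.4 deg -> q=1.88 (len 1318)
```

```bash
for i in 1 2 3; do python3 -m crank '[{"linear":[0,0.79,-0.034],"delta_rot":[-5.1,0,0],"fingers":0},{"linear":[0,0.79,-0.034],"delta_rot":[-5.1,0,0],"fingers":0},{"linear":[0,0.79,-0.034],"delta_rot":[-5.1,0,0],"fingers":0},{"linear":[0,0.79,-0.034],"delta_rot":[-5.1,0,0],"fingers":0},{"linear":[0,0.79,-0.034],"delta_rot":[-5.1,0,0],"fingers":0}]'|grep force; done
python3 -c "
from h import *
obs();h=headpos()[0];print(h)
c=capture('wrist');nut(c,proj(c,[h[0],h[1],57])[0],90)"
```

```text
contact_force: [-1.1, 1.0, -2.1]
contact_force: [-1.1, -2.2, -2.2]
contact_force: [-3.6, 1.4, -2.4]
t33.9 tcp [435.9 -20.7  67.8] jaw -78.3deg tilt 0.12 F [-3.6  1.4 -2.4] M [-0.02  0.55 -0.01] grip 15.7 q [-0.22  0.45  1.99  0.    0.71  1.14]
[522.83489241  -2.40620863  58.7050219 ]
nut centre 524.6 -4.3 R 22.0 mean [525.3  -4. ] pointer 41.2 deg -> q=1.83 (len 1402)
```

```bash
python3 -m crank '[{"linear":[0,-0.775,-0.034],"delta_rot":[5,0,0],"fingers":0},{"linear":[0,-0.775,-0.034],"delta_rot":[5,0,0],"fingers":0},{"linear":[0,-0.775,-0.034],"delta_rot":[5,0,0],"fingers":0},{"linear":[0,-0.775,-0.034],"delta_rot":[5,0,0],"fingers":0},{"linear":[0,-0.775,-0.034],"delta_rot":[5,0,0],"fingers":0}]'|grep force
python3 -m crank '[{"linear":[0,-0.465,-0.012],"delta_rot":[3,0,0],"fingers":0},{"linear":[0,-0.465,-0.012],"delta_rot":[3,0,0],"fingers":0},{"linear":[0,-0.465,-0.012],"delta_rot":[3,0,0],"fingers":0},{"linear":[0,-0.31,-0.01],"delta_rot":[2,0,0],"fingers":0},{"linear":[0,0,0],"delta_rot":[0,0,0],"fingers":0}]'|grep force
python3 -c "
from h import *
obs();h=headpos()[0];print(h)
c=capture('wrist');nut(c,proj(c,[h[0],h[1],57])[0],90)"
```

```text
contact_force: [-1.1, -1.3, -2.5]
contact_force: [-3.1, -4.3, -1.5]
t35.0 tcp [442.8  33.9  67.9] jaw -114.7deg tilt 0.04 F [-3.1 -4.3 -1.5] M [-0.68  0.63 -0.4 ] grip 15.7 q [-0.1   0.46  1.97 -0.    0.72  1.91]
[523.70799025  -2.92934808  58.98727601]
nut centre 524.5 -3.0 R 22.0 mean [525.3  -3.1] pointer 38.4 deg -> q=1.88 (len 1378)
```

```bash
python3 -m crank '[{"linear":[0,-0.775,-0.034],"delta_rot":[5,0,0],"fingers":0},{"linear":[0,-0.775,-0.034],"delta_rot":[5,0,0],"fingers":0},{"linear":[0,-0.775,-0.034],"delta_rot":[5,0,0],"fingers":0},{"linear":[0,-0.775,-0.034],"delta_rot":[5,0,0],"fingers":0},{"linear":[0,-0.775,-0.034],"delta_rot":[5,0,0],"fingers":0}]'|grep force
python3 -c "
from h import *
obs();h=headpos()[0];print(h)
c=capture('wrist');nut(c,proj(c,[h[0],h[1],57])[0],90)"
```

```text
contact_force: [-6.4, -5.9, -0.3]
t35.5 tcp [465.   64.4  67.7] jaw -139.9deg tilt 0.18 F [-6.4 -5.9 -0.3] M [-0.99  0.92 -0.42] grip 15.6 q [-0.03  0.49  1.9  -0.    0.76  2.42]
[522.5694093   -3.36935024  58.66210968]
nut centre 524.7 -2.8 R 22.1 mean [525.3  -3.1] pointer 18.0 deg -> q=2.24 (len 1389)
```

```bash
python3 -m crank '[{"linear":[0,-0.465,-0.012],"delta_rot":[3,0,0],"fingers":0},{"linear":[0,-0.465,-0.012],"delta_rot":[3,0,0],"fingers":0},{"linear":[0,-0.465,-0.012],"delta_rot":[3,0,0],"fingers":0},{"linear":[0,-0.465,-0.012],"delta_rot":[3,0,0],"fingers":0},{"linear":[0,-0.465,-0.012],"delta_rot":[3,0,0],"fingers":0}]'|grep force
python3 -c "
from h import *
obs();h=headpos()[0];print(h)
c=capture('wrist');nut(c,proj(c,[h[0],h[1],57])[0],90)"
python3 -m crank '[{"linear":[0,-0.155,0],"delta_rot":[1,0,0],"fingers":0},{"linear":[0,-0.155,0],"delta_rot":[1,0,0],"fingers":0},{"linear":[0,-0.155,0],"delta_rot":[1,0,0],"fingers":0},{"linear":[0,0,0],"delta_rot":[0,0,0],"fingers":0},{"linear":[0,0,0],"delta_rot":[0,0,0],"fingers":0}]'|grep force
python3 -c "
from h import *
obs();h=headpos()[0];print(h)
c=capture('wrist');nut(c,proj(c,[h[0],h[1],57])[0],90)"
```

```text
contact_force: [-6.1, -4.8, 0.0]
t36.0 tcp [484.3  76.9  67.6] jaw -154.8deg tilt 0.21 F [-6.1 -4.8  0. ] M [-0.82  1.   -0.41] grip 15.8 q [ 0.    0.52  1.84 -0.    0.79  2.7 ]
[522.45747555  -3.42535792  58.6105483 ]
nut centre 524.6 -3.0 R 22.1 mean [525.2  -3.2] pointer 2.9 deg -> q=2.50 (len 1424)
contact_force: [-7.2, -4.2, 0.6]
t36.6 tcp [487.9  78.8  67.5] jaw -157.6deg tilt 0.27 F [-7.2 -4.2  0.6] M [-0.75  1.1  -0.27] grip 15.8 q [ 0.01  0.52  1.83 -0.    0.79  2.76]
[522.00966259  -3.33149266  58.48624623]
nut centre 524.7 -3.0 R 22.1 mean [525.1  -3.3] pointer 0.9 deg -> q=2.54 (len 1432)
```

```bash
python3 -m crank '[{"linear":[0,0.775,-0.034],"delta_rot":[-5,0,0],"fingers":0},{"linear":[0,0.62,-0.02],"delta_rot":[-4,0,0],"fingers":0},{"linear":[0,0,0],"delta_rot":[0,0,0],"fingers":0},{"linear":[-0.5,0,0],"delta_rot":[0,0,0],"fingers":0},{"linear":[-1,0,0],"delta_rot":[0,0,0],"fingers":0}]'|grep force
python3 -m crank '[{"linear":[-1,0,0],"delta_rot":[0,0,0],"fingers":0},{"linear":[-1,0,0],"delta_rot":[0,0,0],"fingers":0},{"linear":[-2,0,0],"delta_rot":[0,0,0],"fingers":0},{"linear":[-1,0,0],"delta_rot":[0,0,0],"fingers":0},{"linear":[0,0,0],"delta_rot":[0,0,0],"fingers":0}]'
for i in 1 2 3 4; do python3 -m crank '[{"linear":[0,0,0],"delta_rot":[-6.4,0,0],"fingers":0},{"linear":[0,0,0],"delta_rot":[-6.4,0,0],"fingers":0},{"linear":[0,0,0],"delta_rot":[-6.4,0,0],"fingers":0},{"linear":[0,0,0],"delta_rot":[-6.4,0,0],"fingers":0},{"linear":[0,0,0],"delta_rot":[-6.4,0,0],"fingers":0}]' | tail -1; done
python3 - <<'E'
from h import *
plan([499.2,-182.6,125],-20)
E
```

```text
contact_force: [0.9, -0.8, -2.3]
time: 37.65
tool_pos: [478.8, 72.9, 134.8]
tcp_rot: [-2.135, 1.566, -0.016]
contact_force: [0.9, 0.4, -2.4]
grip_width: 16.0
grip_width: 15.6
grip_width: 15.8
grip_width: 15.5
grip_width: 15.8
t39.6 tcp [477.2  72.7 132.3] jaw -20.3deg tilt 0.05 F [-0.4  0.  -2.2] M [-0.06 -0.06  0.02] grip 15.8 q [-0.01  0.4   1.8  -0.    0.94  0.35]
rot [-0.28  0.03  0.04] shift [ 0.73 10.8  23.24]
```

```bash
for i in 1 2; do python3 -m crank '[{"linear":[0.08,1.08,2.32],"delta_rot":[0,0,0],"fingers":0},{"linear":[0.08,1.08,2.32],"delta_rot":[0,0,0],"fingers":0},{"linear":[0.08,1.08,2.32],"delta_rot":[0,0,0],"fingers":0},{"linear":[0.08,1.08,2.32],"delta_rot":[0,0,0],"fingers":0},{"linear":[0.08,1.08,2.32],"delta_rot":[0,0,0],"fingers":0}]'|tail -1; done
python3 -m crank '[{"linear":[1.5,0,0],"delta_rot":[-0.3,0,0],"fingers":0},{"linear":[1.5,0,0],"delta_rot":[0,0,0],"fingers":0},{"linear":[0.4,0,0],"delta_rot":[0,0,0],"fingers":0},{"linear":[0,0,0],"delta_rot":[0,0,0],"fingers":0},{"linear":[0,0,0],"delta_rot":[0,0,0],"fingers":0}]'|tail -1
python3 -m crank '[{"linear":[0,0,0],"delta_rot":[0,0,0],"fingers":0},{"linear":[0,0,0],"delta_rot":[0,0,0],"fingers":0},{"linear":[0,0,0],"delta_rot":[0,0,0],"fingers":0},{"linear":[0,0,0],"delta_rot":[0,0,0],"fingers":0},{"linear":[0,0,0],"delta_rot":[0,0,0],"fingers":0}]'|tail -1
python3 - <<'E'
from h import *
c=capture("wrist");o,R=obs();cv2.imwrite("pics/w12.png",c["image"])
h,R=headpos();n=nut(c,proj(c,[h[0],h[1],57])[0],75)
zt=o["tool_pos"][2]-27+18
w=ray(c,[[244,81],[382,81],[313,10],[313,152]],zt).mean(0);print("head cam",w,"head",h.round(1))
print("tool shift",(R.T@np.r_[n-h[:2],0]).round(2),(R.T@np.r_[n-w[:2],0]).round(2))
E
```

```text
grip_width: 15.7
grip_width: 15.7
grip_width: 15.7
grip_width: 15.8
t41.7 tcp [ 497.3 -182.4   91. ] jaw -20.2deg tilt 0.01 F [ 0.1  0.  -2.7] M [-0.07 -0.03  0.03] grip 15.7 q [-0.5   0.53  1.72 -0.    0.89 -0.14]
nut centre 529.8 -100.8 R 21.9 mean [ 529.8 -100.1] pointer 137.5 deg -> q=0.15 (len 960)
head cam [529.40548983 -99.99607178  82.01859142] head [527.7 -98.8  82.1]
tool shift [0.   2.64 1.11] [0.   0.67 0.61]
```

View pics/w12.png

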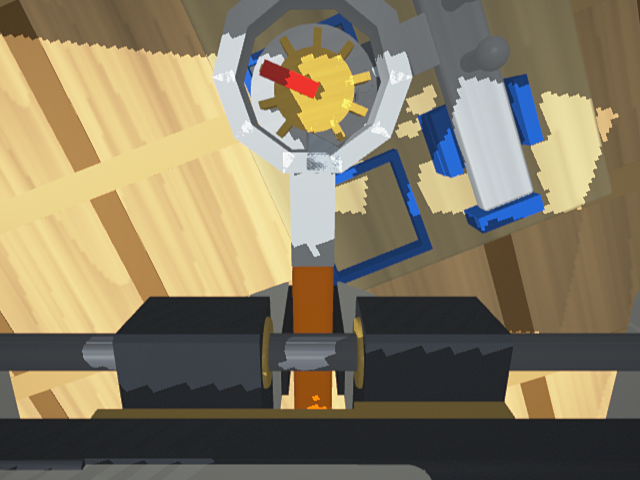

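```bash
python3 -m crank '[{"linear":[0.2,0.07,0.06],"delta_rot":[0,0,0],"fingers":0},{"linear":[0.3,0,0],"delta_rot":[0,0,0],"fingers":0},{"linear":[0.3,0,0],"delta_rot":[0,0,0],"fingers":0},{"linear":[0.2,0,0],"delta_rot":[0,0,0],"fingers":0},{"linear":[0,0,0],"delta_rot":[0,0,0],"fingers":0}]'
python3 -m crank '[{"linear":[0.3,0,0],"delta_rot":[0,0,0],"fingers":0},{"linear":[0.3,0,0],"delta_rot":[0,0,0],"fingers":0},{"linear":[0,0,0],"delta_rot":[0,0,0],"fingers":0},{"linear":[0,0,0],"delta_rot":[0,0,0],"fingers":0},{"linear":[0,0,0],"delta_rot":[0,0,0],"fingers":0}]'
python3 -c "
from h import *
obs();print(headpos()[0])"
```

```text
time: 42.2
tool_pos: [497.7, -183.4, 80.7]
tcp_rot: [-0.365, 1.57, -2.289]
contact_force: [0.2, -1.5, -1.2]
grip_width: 15.7
time: 42.7
tool_pos: [497.6, -183.2, 74.8]
tcp_rot: [-1.024, 1.57, -2.948]
contact_force: [-1.5, -0.8, -2.2]
grip_width: 15.7
t42.7 tcp [ 497.6 -183.2   74.8] jaw -20.2deg tilt 0.02 F [-1.5 -0.8 -2.2] M [-0.45  0.07 -0.  ] grip 15.7 q [-0.5   0.56  1.73 -0.    0.86 -0.14]
[527.98315258 -99.66264707  65.87628351]
```

Going in freely; finish the descent and drive.

```bash
python3 -m crank '[{"linear":[0.3,0,0],"delta_rot":[0,0,0],"fingers":0},{"linear":[0.3,0,0],"delta_rot":[0,0,0],"fingers":0},{"linear":[0.1,0,0],"delta_rot":[0,0,0],"fingers":0},{"linear":[0,0,0],"delta_rot":[0,0,0],"fingers":0},{"linear":[0,0,0],"delta_rot":[0,0,0],"fingers":0}]'
python3 -m crank '[{"linear":[0,-0.775,-0.034],"delta_rot":[5,0,0],"fingers":0},{"linear":[0,-0.775,-0.034],"delta_rot":[5,0,0],"fingers":0},{"linear":[0,-0.775,-0.034],"delta_rot":[5,0,0],"fingers":0},{"linear":[0,-0.775,-0.034],"delta_rot":[5,0,0],"fingers":0},{"linear":[0,-0.775,-0.034],"delta_rot":[5,0,0],"fingers":0}]'
python3 -m crank '[{"linear":[0,-0.775,-0.034],"delta_rot":[5,0,0],"fingers":0},{"linear":[0,-0.775,-0.034],"delta_rot":[5,0,0],"fingers":0},{"linear":[0,-0.775,-0.034],"delta_rot":[5,0,0],"fingers":0},{"linear":[0,-0.775,-0.034],"delta_rot":[5,0,0],"fingers":0},{"linear":[0,-0.775,-0.034],"delta_rot":[5,0,0],"fingers":0}]'|grep force
python3 -c "
from h import *
obs();h=headpos()[0];print(h)
c=capture('wrist');nut(c,proj(c,[h[0],h[1],57])[0],90)"
```

```text
time: 43.2
tool_pos: [497.5, -183.1, 67.7]
tcp_rot: [-1.402, 1.57, 2.958]
contact_force: [-1.0, -3.2, -3.1]
grip_width: 15.4
time: 43.7
tool_pos: [464.9, -161.9, 67.9]
tcp_rot: [-1.55, 1.57, 2.369]
contact_force: [-0.9, -0.7, -3.0]
grip_width: 15.9
contact_force: [-1.1, -7.1, -2.3]
t44.2 tcp [ 445.  -130.5   68.3] jaw -70.5deg tilt 0.11 F [-1.1 -7.1 -2.3] M [-1.19  0.32 -0.26] grip 15.5 q [-0.45  0.48  1.92 -0.    0.74  0.78]
[ 528.62446343 -100.49225714   59.40163082]
nut centre 529.3 -99.6 R 22.1 mean [529.5 -99.3] pointer 123.1 deg -> q=0.40 (len 1337)
```

```bash
for i in 1 2; do python3 -m crank '[{"linear":[0,-0.775,-0.034],"delta_rot":[5,0,0],"fingers":0},{"linear":[0,-0.775,-0.034],"delta_rot":[5,0,0],"fingers":0},{"linear":[0,-0.775,-0.034],"delta_rot":[5,0,0],"fingers":0},{"linear":[0,-0.775,-0.034],"delta_rot":[5,0,0],"fingers":0},{"linear":[0,-0.775,-0.034],"delta_rot":[5,0,0],"fingers":0}]'|grep force; done
python3 -m crank '[{"linear":[0,-0.465,-0.012],"delta_rot":[3,0,0],"fingers":0},{"linear":[0,-0.465,-0.012],"delta_rot":[3,0,0],"fingers":0},{"linear":[0,-0.465,-0.012],"delta_rot":[3,0,0],"fingers":0},{"linear":[0,-0.465,-0.012],"delta_rot":[3,0,0],"fingers":0},{"linear":[0,-0.465,-0.012],"delta_rot":[3,0,0],"fingers":0}]'|grep force
python3 -c "
from h import *
obs();h=headpos()[0];print(h)
c=capture('wrist');nut(c,proj(c,[h[0],h[1],57])[0],90)"
```

```text
contact_force: [-3.0, -7.9, -2.0]
contact_force: [-3.0, -6.4, -2.4]
contact_force: [-5.4, -7.2, -0.4]
t45.8 tcp [465.  -37.   67.8] jaw -135.4deg tilt 0.12 F [-5.4 -7.2 -0.4] M [-1.22  0.71 -0.39] grip 15.5 q [-0.24  0.49  1.91 -0.    0.75  2.12]
[ 527.66564673 -100.0798485    58.84112447]
nut centre 529.3 -99.1 R 22.1 mean [529.7 -99.3] pointer 58.2 deg -> q=1.54 (len 1316)
```

```bash
for i in 1 2 3 4; do python3 -m crank '[{"linear":[0,0.87,-0.042],"delta_rot":[-5.6,0,0],"fingers":0},{"linear":[0,0.87,-0.042],"delta_rot":[-5.6,0,0],"fingers":0},{"linear":[0,0.87,-0.042],"delta_rot":[-5.6,0,0],"fingers":0},{"linear":[0,0.87,-0.042],"delta_rot":[-5.6,0,0],"fingers":0},{"linear":[0,0.87,-0.042],"delta_rot":[-5.6,0,0],"fingers":0}]'|grep force; done
python3 -c "
from h import *
obs();h=headpos()[0];print(h)
c=capture('wrist');nut(c,proj(c,[h[0],h[1],57])[0],90)"
for i in 1 2; do python3 -m crank '[{"linear":[0,-0.775,-0.034],"delta_rot":[5,0,0],"fingers":0},{"linear":[0,-0.775,-0.034],"delta_rot":[5,0,0],"fingers":0},{"linear":[0,-0.775,-0.034],"delta_rot":[5,0,0],"fingers":0},{"linear":[0,-0.775,-0.034],"delta_rot":[5,0,0],"fingers":0},{"linear":[0,-0.775,-0.034],"delta_rot":[5,0,0],"fingers":0}]'|grep force; done
python3 -c "
from h import *
obs();h=headpos()[0];print(h)
c=capture('wrist');nut(c,proj(c,[h[0],h[1],57])[0],90)"
```

```text
contact_force: [-2.0, 1.7, -3.1]
contact_force: [-1.8, 0.7, -1.4]
contact_force: [-1.8, -0.8, -2.6]
contact_force: [-1.2, -1.4, -2.1]
t47.8 tcp [ 493.1 -181.9   67.7] jaw -23.0deg tilt 0.08 F [-1.2 -1.4 -2.1] M [-0.39  0.19  0.03] grip 15.7 q [-0.5   0.56  1.74 -0.    0.83 -0.1 ]
[527.49121394 -99.92235919  58.81169009]
nut centre 529.7 -101.1 R 22.1 mean [ 530.1 -100.4] pointer 61.6 deg -> q=1.48 (len 1408)
contact_force: [-1.0, -1.5, -2.9]
contact_force: [-1.4, -5.7, -2.0]
t48.9 tcp [ 443.3 -126.2   68.2] jaw -73.6deg tilt 0.09 F [-1.4 -5.7 -2. ] M [-1.05  0.32 -0.2 ] grip 16.1 q [-0.44  0.48  1.92 -0.    0.74  0.84]
[ 528.43414303 -100.77392334   59.37393209]
nut centre 529.1 -99.7 R 22.1 mean [529.9 -99.4] pointer 47.8 deg -> q=1.72 (len 1420)
```

```bash
python3 -m crank '[{"linear":[0,-0.775,-0.034],"delta_rot":[5,0,0],"fingers":0},{"linear":[0,-0.775,-0.034],"delta_rot":[5,0,0],"fingers":0},{"linear":[0,-0.775,-0.034],"delta_rot":[5,0,0],"fingers":0},{"linear":[0,-0.775,-0.034],"delta_rot":[5,0,0],"fingers":0},{"linear":[0,-0.775,-0.034],"delta_rot":[5,0,0],"fingers":0}]'|grep force
python3 -m crank '[{"linear":[0,-0.62,-0.022],"delta_rot":[4,0,0],"fingers":0},{"linear":[0,-0.62,-0.022],"delta_rot":[4,0,0],"fingers":0},{"linear":[0,-0.62,-0.022],"delta_rot":[4,0,0],"fingers":0},{"linear":[0,-0.465,-0.012],"delta_rot":[3,0,0],"fingers":0},{"linear":[0,-0.465,-0.012],"delta_rot":[3,0,0],"fingers":0}]'|grep force
python3 -c "
from h import *
obs();h=headpos()[0];print(h)
c=capture('wrist');nut(c,proj(c,[h[0],h[1],57])[0],90)"
python3 -m crank '[{"linear":[0,-0.31,0],"delta_rot":[2,0,0],"fingers":0},{"linear":[0,-0.31,0],"delta_rot":[2,0,0],"fingers":0},{"linear":[0,-0.31,0],"delta_rot":[2,0,0],"fingers":0},{"linear":[0,0,0],"delta_rot":[0,0,0],"fingers":0},{"linear":[0,0,0],"delta_rot":[0,0,0],"fingers":0}]'|grep force
python3 -c "
from h import *
obs();h=headpos()[0];print(h)
c=capture('wrist');nut(c,proj(c,[h[0],h[1],57])[0],90)
c=capture('top');b=blobs(c['image'],(105,150,60),(125,255,255),12)[0];print(b)"
```

```text
contact_force: [-3.6, -7.0, -2.0]
contact_force: [-3.7, -7.4, -1.3]
t49.9 tcp [448.2 -61.2  68. ] jaw -116.5deg tilt 0.06 F [-3.7 -7.4 -1.3] M [-1.15  0.57 -0.4 ] grip 15.8 q [-0.3   0.47  1.95 -0.    0.73  1.73]
[ 527.91996825 -100.46743787   59.03401409]
nut centre 529.0 -99.5 R 22.0 mean [529.8 -99.7] pointer 4.4 deg -> q=2.47 (len 1381)
contact_force: [-6.3, -9.0, -0.2]
t50.5 tcp [451.6 -53.1  67.8] jaw -122.3deg tilt 0.17 F [-6.3 -9.  -0.2] M [-1.36  0.97 -0.4 ] grip 15.9 q [-0.28  0.47  1.94 -0.    0.74  1.85]
[ 526.92374821 -100.33874573   58.68821033]
nut centre 528.9 -99.4 R 22.0 mean [529.8 -99.7] pointer 0.9 deg -> q=2.54 (len 1390)
[(56, [394.8, 250.9], [378, 245, 24, 23]), (37, [378.7, 236.6], [373, 235, 13, 4]), (37, [301.6, 242.7], [296, 241, 12, 4]), (36, [377.4, 221.9], [372, 220, 12, 5]), (33, [396.6, 227.7], [395, 222, 4, 12]), (24, [298.5, 228.0], [295, 227, 8, 3]), (12, [283.0, 240.5], [282, 239, 3, 4])]
```

```bash
python3 -m crank '[{"linear":[0,0.775,-0.034],"delta_rot":[-5,0,0],"fingers":0},{"linear":[0,0.775,-0.034],"delta_rot":[-5,0,0],"fingers":0},{"linear":[0,0,0],"delta_rot":[0,0,0],"fingers":0},{"linear":[-0.5,0,0],"delta_rot":[0,0,0],"fingers":0},{"linear":[-1,0,0],"delta_rot":[0,0,0],"fingers":0}]'|grep force
python3 -m crank '[{"linear":[-1,0,0],"delta_rot":[0,0,0],"fingers":0},{"linear":[-1,0,0],"delta_rot":[0,0,0],"fingers":0},{"linear":[-2,0,0],"delta_rot":[0,0,0],"fingers":0},{"linear":[-1.5,0,0],"delta_rot":[0,0,0],"fingers":0},{"linear":[0,0,0],"delta_rot":[0,0,0],"fingers":0}]'
python3 -m crank '[{"linear":[0,0,0],"delta_rot":[-4,0,0],"fingers":0},{"linear":[0,0,0],"delta_rot":[-4,0,0],"fingers":0},{"linear":[0,0,0],"delta_rot":[-4,0,0],"fingers":0},{"linear":[0,0,0],"delta_rot":[-4,0,0],"fingers":0},{"linear":[0,0,0],"delta_rot":[0,0,0],"fingers":0}]'|tail -1
python3 - <<'E'
from h import *
plan([413.6,336.9,135],-96.6)
c=capture("wrist");h=headpos()[0]
for x,y in [(529.8,-100.8),(525,-4)]:
    s=proj(c,[x,y,58])[0];print(s)
    try: nut(c,s,60)
    except Exception as e: print(e)
E
```

```text
contact_force: [0.3, -1.1, -2.7]
time: 51.55
tool_pos: [447.5, -66.6, 140.4]
tcp_rot: [-3.061, 1.565, -0.307]
contact_force: [-0.3, -0.7, -2.8]
grip_width: 15.7
grip_width: 15.5
t52.0 tcp [445.8 -66.2 137.6] jaw -96.2deg tilt 0.04 F [ 0.1  0.4 -1.9] M [ 0.13  0.07 -0.02] grip 15.5 q [-0.32  0.35  1.88 -0.    0.92  1.36]
rot [0.4  0.03 0.01] shift [  0.26 -39.67   7.83]
[364.8260886  99.4082505]
nut centre 528.6 -100.3 R 21.9 mean [531.6 -95.6] pointer 1.1 deg -> q=2.53 (len 608)
[174.24551521 131.2002999 ]
nut centre 524.3 -5.1 R 23.6 mean [524.9  -5.3] pointer 1.3 deg -> q=2.53 (len 620)
```

```bash
for i in 1 2; do python3 -m crank '[{"linear":[0,-3.97,0.78],"delta_rot":[0,0,0],"fingers":0},{"linear":[0,-3.97,0.78],"delta_rot":[0,0,0],"fingers":0},{"linear":[0,-3.97,0.78],"delta_rot":[0,0,0],"fingers":0},{"linear":[0,-3.97,0.78],"delta_rot":[0,0,0],"fingers":0},{"linear":[0,-3.97,0.78],"delta_rot":[0,0,0],"fingers":0}]'|tail -1; done
python3 -m crank '[{"linear":[0,0,0],"delta_rot":[0,0,0],"fingers":0},{"linear":[1,0,0],"delta_rot":[0,0,0],"fingers":0},{"linear":[2,0,0],"delta_rot":[0,0,0],"fingers":0},{"linear":[1,0,0],"delta_rot":[0,0,0],"fingers":0},{"linear":[0,0,0],"delta_rot":[0,0,0],"fingers":0}]'|tail -1
python3 -c "
from h import *
plan([413.6,336.9,31],-96.6);h=headpos()[0];print(h)
c=capture('wrist');w=ray(c,[[244,81],[382,81],[313,10],[313,152]],bot.get_obs()['tool_pos'][2]-9);print(w.mean(0))
im=cv2.inRange(c['image'],(0,0,0),(60,60,60));print(im[200,150:520:10].tolist())"
```

```text
grip_width: 15.1
grip_width: 15.9
grip_width: 15.4
t53.6 tcp [410.7 335.   96. ] jaw -96.3deg tilt 0.26 F [-1.  -0.5 -2.5] M [-0.01  0.13  0.03] grip 15.4 q [ 0.54  0.53  1.71 -0.    0.91  2.22]
rot [ 0.25  0.2  -0.17] shift [ 6.5  -0.22 -0.26]
[499.09656968 325.47263261  86.77123268]
[499.13810524 325.59062775  88.07419089]
[0, 0, 0, 0, 0, 0, 0, 0, 255, 255, 255, 255, 0, 255, 0, 0, 0, 0, 0, 255, 255, 0, 255, 255, 255, 0, 255, 255, 255, 255, 0, 0, 0, 0, 0, 0, 0]
```

```bash
python3 -m crank '[{"linear":[2,-0.2,-0.2],"delta_rot":[0,0,0],"fingers":0},{"linear":[2,0,0],"delta_rot":[0,0,0],"fingers":0},{"linear":[1.5,0,0],"delta_rot":[0,0,0],"fingers":0},{"linear":[0.5,0,0],"delta_rot":[0,0,0],"fingers":0},{"linear":[0.3,0,0],"delta_rot":[0,0,0],"fingers":0}]'
python3 -m crank '[{"linear":[0.2,0,0],"delta_rot":[0,0,0],"fingers":0},{"linear":[0.1,0,0],"delta_rot":[0,0,0],"fingers":0},{"linear":[0,0,0],"delta_rot":[0,0,0],"fingers":0},{"linear":[0,0,0],"delta_rot":[0,0,0],"fingers":0},{"linear":[0,0,0],"delta_rot":[0,0,0],"fingers":0}]'
```

```text
time: 54.15
tool_pos: [414.3, 338.3, 35.1]
tcp_rot: [-2.729, 1.57, 0.303]
contact_force: [0.6, 0.8, -2.2]
grip_width: 15.9
time: 54.65
tool_pos: [413.9, 338.6, 32.2]
tcp_rot: [-2.661, 1.57, 0.372]
contact_force: [-0.2, 0.1, -3.3]
grip_width: 15.6
```

```bash
python3 -m crank '[{"linear":[0.15,0,0],"delta_rot":[0,0,0],"fingers":0},{"linear":[0.1,0,0],"delta_rot":[0,0,0],"fingers":0},{"linear":[0,0,0],"delta_rot":[0,0,0],"fingers":0},{"linear":[0,0,0],"delta_rot":[0,0,0],"fingers":0},{"linear":[0,0,0],"delta_rot":[0,0,0],"fingers":0.45}]'
python3 -m crank '[{"linear":[0,0,0],"delta_rot":[0,0,0],"fingers":0.45},{"linear":[0,0,0],"delta_rot":[0,0,0],"fingers":0.45},{"linear":[0,0,0],"delta_rot":[0,0,0],"fingers":0.45},{"linear":[-1,0,0],"delta_rot":[0,0,0],"fingers":0.45},{"linear":[-2,0,0],"delta_rot":[0,0,0],"fingers":0.45}]'|tail -1
for i in 1; do python3 -m crank '[{"linear":[-3,0,0],"delta_rot":[0,0,0],"fingers":0.5},{"linear":[-4,0,0],"delta_rot":[0,0,0],"fingers":0.5},{"linear":[-4,0,0],"delta_rot":[0,0,0],"fingers":0.5},{"linear":[-3,0,0],"delta_rot":[0,0,0],"fingers":0.5},{"linear":[-1,0,0],"delta_rot":[0,0,0],"fingers":0.5}]'|tail -1; done
python3 -m crank '[{"linear":[0,0,0],"delta_rot":[-1.9,0,0],"fingers":0.5},{"linear":[0,0,0],"delta_rot":[-1.9,0,0],"fingers":0.5},{"linear":[0,0,0],"delta_rot":[-1.9,0,0],"fingers":0.5},{"linear":[0,0,0],"delta_rot":[-1.9,0,0],"fingers":0.5},{"linear":[0,0,0],"delta_rot":[-1.9,0,0],"fingers":0.5}]'|tail -1
python3 - <<'E'
from h import *
c=capture("wrist")
r,m1,m2=wrench(c,3);print("orange",r,m1,m2)
plan([621,28.6,210],-87.1)
c=capture("top");im=c["image"]
m=((cv2.inRange(im,(0,0,0),(50,50,50)))[235:355,145:220]);print(r)
b=blobs(im,(5,200,120),(15,255,255),12)[0];print(b[0],ray(c,b[0][1],17))
E
```

```text
time: 55.15
tool_pos: [414.0, 338.6, 29.5]
tcp_rot: [-2.709, 1.57, 0.324]
contact_force: [0.8, 0.0, -0.7]
grip_width: 19.9
grip_width: 41.3
grip_width: 46.1
grip_width: 46.5
orange ((500.87371826171875, 538.1431884765625), (13.936775207519531, 77.46892547607422), 0.13795937597751617) [500.96698 499.4088 ] [500.78046 576.87756]
t56.7 tcp [413.4 338.2 208.7] jaw -86.6deg tilt 0.09 F [-0.6 -0.4 -0.3] M [ 0.04 -0.02 -0.04] grip 45.8 q [ 0.54  0.4   1.56 -0.    1.18  2.05]
rot [ 0.54  0.08 -0.05] shift [ -0.13  31.97 -19.17]
((500.87371826171875, 538.1431884765625), (13.936775207519531, 77.46892547607422), 0.13795937597751617)
(61, [187.3, 318.7], [186, 310, 4, 22]) [[400.01756282 310.48477946  17.        ]]
```

```bash
for i in 1 2; do python3 -m crank '[{"linear":[0,3.2,-1.92],"delta_rot":[0.05,0,0],"fingers":0.5},{"linear":[0,3.2,-1.92],"delta_rot":[0.05,0,0],"fingers":0.5},{"linear":[0,3.2,-1.92],"delta_rot":[0.05,0,0],"fingers":0.5},{"linear":[0,3.2,-1.92],"delta_rot":[0.05,0,0],"fingers":0.5},{"linear":[0,3.2,-1.92],"delta_rot":[0.05,0,0],"fingers":0.5}]'|tail -1; done
python3 -m crank '[{"linear":[1,0,0],"delta_rot":[0,0,0],"fingers":0.5},{"linear":[2,0,0],"delta_rot":[0,0,0],"fingers":0.5},{"linear":[2,0,0],"delta_rot":[0,0,0],"fingers":0.5},{"linear":[0,0,0],"delta_rot":[0,0,0],"fingers":0.5},{"linear":[0,0,0],"delta_rot":[0,0,0],"fingers":0.5}]'|tail -1
python3 - <<'E'
from h import *
plan([621,28.6,67],-87.1)
c=capture("top");cv2.imwrite("pics/t13.png",cv2.resize(c["image"][180:360,140:430],None,fx=2.7,fy=2.7,interpolation=cv2.INTER_CUBIC))
E
```

```text
grip_width: 46.3
grip_width: 46.0
grip_width: 46.2
t58.2 tcp [622.2  29.6 159.2] jaw -87.2deg tilt 0.06 F [-0.4  0.7  0.6] M [-0.   -0.03 -0.01] grip 46.2 q [-0.08  0.6   1.36 -0.    1.18  1.45]
rot [-0.13  0.06  0.01] shift [9.22 0.09 0.12]
```

View pics/t13.png

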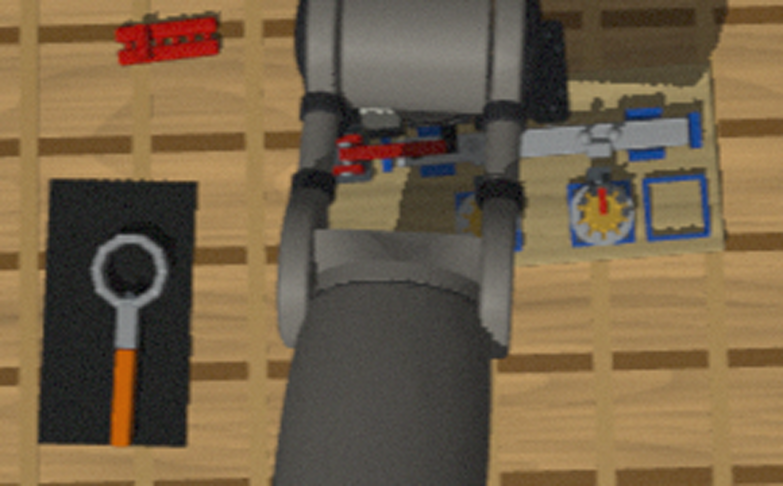

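```bash
python3 -m crank '[{"linear":[2.5,0.05,0.1],"delta_rot":[0,0,0],"fingers":0.5},{"linear":[3,0,0],"delta_rot":[0,0,0],"fingers":0.5},{"linear":[2.2,0,0],"delta_rot":[0,0,0],"fingers":0.5},{"linear":[1,0,0],"delta_rot":[0,0,0],"fingers":0.5},{"linear":[0.4,0,0],"delta_rot":[0,0,0],"fingers":0.5}]'
python3 -m crank '[{"linear":[0,0,0],"delta_rot":[0,0,0],"fingers":0.26},{"linear":[0,0,0],"delta_rot":[0,0,0],"fingers":0.26},{"linear":[0,0,0],"delta_rot":[0,0,0],"fingers":0.26},{"linear":[0,0,0],"delta_rot":[0,0,0],"fingers":0.26},{"linear":[0,0,0],"delta_rot":[0,0,0],"fingers":0.26}]'
python3 -c "
from h import *
plan([621,28.6,67],-87.1)"
```

```text
time: 58.8
tool_pos: [621.7, 28.7, 68.5]
tcp_rot: [2.55, 1.571, -0.543]
contact_force: [-0.8, -0.7, -0.7]
grip_width: 46.1
time: 59.3
tool_pos: [621.8, 28.5, 68.9]
tcp_rot: [2.934, 1.57, -0.159]
contact_force: [0.1, 0.3, 1.6]
grip_width: 24.2
t59.3 tcp [621.8  28.5  68.9] jaw -87.2deg tilt 0.05 F [0.1 0.3 1.6] M [ 0.    0.02 -0.  ] grip 24.2 q [-0.08  0.7   1.45 -0.    0.99  1.45]
rot [-0.13 -0.05 -0.01] shift [ 0.19 -0.01  0.08]
```

```bash
python3 -m crank '[{"linear":[0.25,0,0.08],"delta_rot":[0,0,0],"fingers":0.26},{"linear":[0,0,0],"delta_rot":[0,0,0],"fingers":0},{"linear":[0,0,0],"delta_rot":[0,0,0],"fingers":0},{"linear":[0,0,0],"delta_rot":[0,0,0],"fingers":0},{"linear":[0,0,0],"delta_rot":[0,0,0],"fingers":0}]'
python3 -m crank '[{"linear":[-0.88,-0.04,0],"delta_rot":[0,0,0],"fingers":0},{"linear":[-0.87,-0.14,0],"delta_rot":[0,0,0],"fingers":0},{"linear":[-1.27,-0.35,0],"delta_rot":[0,0,0],"fingers":0},{"linear":[-1.2,-0.55,0],"delta_rot":[0,0,0],"fingers":0},{"linear":[-1.11,-0.71,0],"delta_rot":[0,0,0],"fingers":0}]'
python3 -c "
from h import *
obs()"
```

```text
time: 59.8
tool_pos: [620.6, 27.7, 65.7]
tcp_rot: [1.049, 1.57, -2.044]
contact_force: [1.0, -5.4, -1.9]
grip_width: 12.9
time: 60.3
tool_pos: [619.8, 43.6, 119.7]
tcp_rot: [1.414, 1.566, -1.68]
contact_force: [-1.5, -12.0, 1.1]
grip_width: 12.8
t60.3 tcp [619.8  43.6 119.7] jaw -87.3deg tilt 0.26 F [ -1.5 -12.    1.1] M [-2.29  0.25 -0.02] grip 12.8 q [-0.05  0.64  1.41 -0.01  1.09  1.47]
```

```bash
python3 -m crank '[{"linear":[-0.98,-0.8,0],"delta_rot":[0,0,0],"fingers":0},{"linear":[-0.85,-0.98,0],"delta_rot":[0,0,0],"fingers":0},{"linear":[-0.68,-1.13,0],"delta_rot":[0,0,0],"fingers":0},{"linear":[-0.51,-1.22,0],"delta_rot":[0,0,0],"fingers":0},{"linear":[-0.32,-1.27,0],"delta_rot":[0,0,0],"fingers":0}]'
python3 -m crank '[{"linear":[-0.13,-1.32,0],"delta_rot":[0,0,0],"fingers":0},{"linear":[0.07,-1.31,0],"delta_rot":[0,0,0],"fingers":0},{"linear":[0.27,-1.3,0],"delta_rot":[0,0,0],"fingers":0},{"linear":[0.46,-1.23,0],"delta_rot":[0,0,0],"fingers":0},{"linear":[0.63,-1.15,0],"delta_rot":[0,0,0],"fingers":0}]'
python3 -m crank '[{"linear":[0.5,-0.7,0],"delta_rot":[0,0,0],"fingers":0},{"linear":[0,0,0],"delta_rot":[0,0,0],"fingers":0},{"linear":[0,0,0],"delta_rot":[0,0,0],"fingers":0.26},{"linear":[0,0,0],"delta_rot":[0,0,0],"fingers":0.26},{"linear":[0,0,0],"delta_rot":[0,0,0],"fingers":0.5}]'
python3 -m crank '[{"linear":[0,0,0],"delta_rot":[0,0,0],"fingers":0.5},{"linear":[0,0,0],"delta_rot":[0,0,0],"fingers":0.5},{"linear":[0,0,0],"delta_rot":[0,0,0],"fingers":0.5},{"linear":[-3,0,0],"delta_rot":[0,0,0],"fingers":0.5},{"linear":[-4,0,0],"delta_rot":[0,0,0],"fingers":0.5}]'
```

```text
time: 60.8
tool_pos: [617.9, 98.5, 155.6]
tcp_rot: [2.274, 1.566, -0.82]
contact_force: [-3.4, -5.3, 6.7]
grip_width: 12.9
time: 61.3
tool_pos: [614.9, 164.4, 139.3]
tcp_rot: [-3.137, 1.569, 0.053]
contact_force: [4.4, -2.7, 2.8]
grip_width: 13.4
time: 61.8
tool_pos: [613.1, 170.6, 133.8]
tcp_rot: [-0.067, 1.569, 3.123]
contact_force: [0.8, -0.3, 0.6]
grip_width: 27.8
time: 62.3
tool_pos: [612.6, 170.1, 203.0]
tcp_rot: [0.11, 1.565, -2.984]
contact_force: [0.4, 0.8, -0.5]
grip_width: 45.5
```

```bash
for i in 1 2 3; do python3 -m crank '[{"linear":[-0.3,3.5,1.3],"delta_rot":[0,0,0],"fingers":0.5},{"linear":[-0.3,3.5,1.3],"delta_rot":[0,0,0],"fingers":0.5},{"linear":[-0.3,3.5,1.3],"delta_rot":[0,0,0],"fingers":0.5},{"linear":[-0.3,3.5,1.3],"delta_rot":[0,0,0],"fingers":0.5},{"linear":[-0.3,3.5,1.3],"delta_rot":[0,0,0],"fingers":0.5}]'|tail -1; done
python3 - <<'E'
from h import *
obs()
c=capture("top");cv2.imwrite("pics/t14.png",cv2.resize(c["image"][120:360,140:460],None,fx=2.5,fy=2.5,interpolation=cv2.INTER_CUBIC))
im=c["image"]
for nm,lo,hi,z in [("orange",(5,200,120),(15,255,255),17),("red",(0,180,80),(3,255,255),21)]:
    for b in blobs(im,lo,hi,12)[0][:6]: print(nm,b,ray(c,b[1],z)[0].round(0))
for x,y in [(529.8,-100.8),(525,-4)]: nut(c,proj(c,[x,y,58])[0],12)
E
```

```text
grip_width: 45.7
grip_width: 45.8
grip_width: 45.8
t63.8 tcp [ 443.7 -364.8  249.9] jaw -87.2deg tilt 0.02 F [0.6 0.5 0.1] M [0.01 0.03 0.  ] grip 45.8 q [-0.82  0.43  1.39  0.    1.32  0.7 ]
orange (246, [184.8, 327.0], [181, 310, 9, 35]) [381. 316.  17.]
orange (13, [319.8, 259.2], [319, 256, 3, 7]) [530.  -1.  17.]
red (411, [201.5, 194.5], [183, 186, 38, 18]) [689. 274.  21.]
red (20, [268.0, 242.0], [263, 241, 11, 3]) [573. 119.  21.]
red (19, [269.2, 230.9], [264, 230, 10, 3]) [599. 116.  21.]
red (18, [260.7, 236.7], [258, 235, 8, 5]) [586. 136.  21.]
red (14, [243.1, 236.5], [241, 235, 6, 4]) [587. 177.  21.]
red (12, [266.8, 236.4], [264, 235, 6, 4]) [586. 122.  21.]
nut centre 526.5 -98.2 R 19.4 mean [526.5 -98.8] pointer -0.7 deg -> q=2.56 (len 17)
nut centre 522.4 -2.5 R 19.7 mean [523.   -3.2] pointer 2.0 deg -> q=2.52 (len 16)
```

View pics/t14.png

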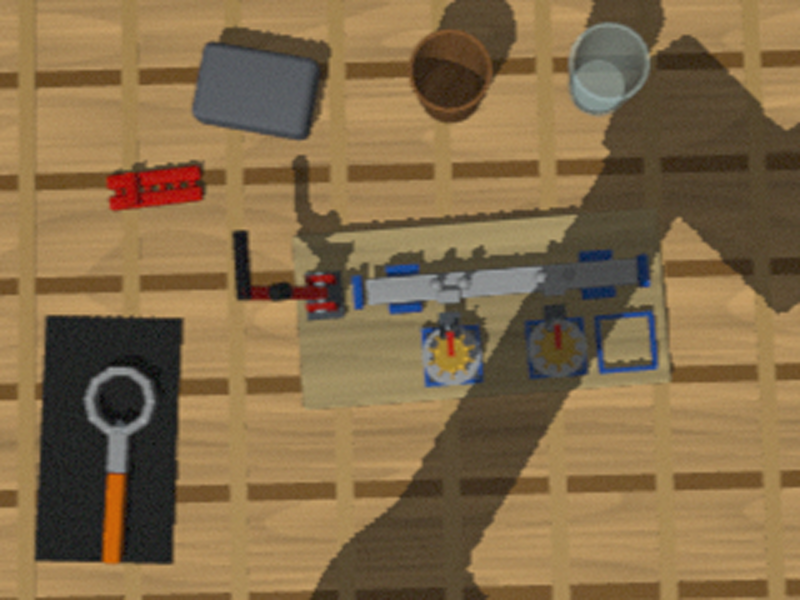

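```bash
python3 -c "
from plant import workorder
print(workorder.close_job())"
```

```text
the job is handed in; nothing more can be done
None
```

The job is finished and handed in at about 64 s of the 210 s allowed. The hand-in gave no verdict.

**What I did:** I laid the rail in the saddles and closed the clamp on it. With the wrench I turned both nuts present, nut 3 and then nut 2, against their stops; fitting 1 is absent. I then put the wrench back on its mat, swung the clamp fully open and moved the arm clear.

**Last checks**, from the final top view (taken with the arm clear) and the wrist camera:
- **Nuts:** the wrist camera read 2.53 rad for both after tightening. The top view read 2.56 for nut 2 and 2.52 for nut 3. Both pointers aim at the rail. Readings above 2.5 are measurement error.
- **Rail:** it looks seated in both saddles with pegs up. I judged this by eye and did not measure it again after the clamp was opened.
- **Clamp:** open, leaning to +y.
- **Wrench:** flat on the mat, with the head and grip point both over it. It had shifted between the last two pictures, probably the announced knock. The end of its handle is now right at the mat's edge.
- **Bystanders:** the hair clip measured within a few mm of where it started. The glass, cup and soap box look unmoved.

**Checks that failed or disagreed:**
- The wrist-camera check of the wrench after I laid it down picked up the wrong object, so I relied on the top view instead.
- Arm readings and camera placed the wrench head 1 to 2 mm apart. I used the camera, and the head dropped onto both nuts freely.

I viewed 16 pictures, two over the budget of 14.

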